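# Tighten a recessed engine plug with a long T-key

## Robot

A 7-joint arm with a two-finger parallel gripper is mounted at the origin on the work surface. World frame = base frame: x ahead of the robot, y to its left, z up, the work surface at z = 0. Lengths are in m, angles in rad, forces in N, time in s.
With the tool pointing down it reaches from about 0.375 to 0.925 m from the base axis. Payload 3.1 kg.
Tool frame: the origin (TCP) lies midway between the tips of the shut fingers; the grasp point (between the pads) lies behind it (env.grasp_offset is the z of the grasp point in the tool frame, in m); z points along the fingers, y is the line along which they close (so a half turn about z gives the same grasp; the last joint's range is limited). The gripper opens to 85 mm and grips with 20 to 120 N. Pads are 22 mm wide; open, the fingers measure 114 mm over their backs; the gripper's body (76 mm by 85 mm) begins 54 mm behind the grasp point. The pads swing forward as they close: fully open they stand 13 mm farther back than shut.
Start: joints at [-1.266, 0.383, 0.044, 1.598, -0.018, 1.161, -0.05], TCP at [0.255, 0.598, 0.231] pointing down, gripper open.
Joint ranges: [-2.61, 2.61], [-0.41, 2.15], [-1.48, 1.57], [0, 2.5], [-1.57, 4.71], [0.05, 1.97], [-2.85, 2.85]. Speed limits (rad/s): [2.79, 2.79, 3.14, 3.14, 3.14, 3.14, 3.14].

## Interface

Orientations are given as a unit quaternion [w, x, y, z].
In Python, from plant import env gives the robot as it stands.
- The arm moves only by the tool step_arm, never from a script. Its arguments are lists of equal length, an entry for each row: "offset": the shift along the tool's x, y, z in mm, a list of three; "delta_rot": the turn, a rotation vector about the tool's x, y, z in degrees, a list of three; "grip": the finger opening in mm, from 0 to 85.4. A call has 1 to 12 rows; each row is the pose to reach, as a shift and turn from the pose commanded when the call began, along the tool's axes at that moment; what a row does not reach only later rows make up. A row lasts 1/8 s, in which the tool goes at most 62.5 mm and 10.7 degrees, less where a joint would pass 70% of its speed; a pose out of reach is approached as far as the arm can. A call with a gripper value outside its range is refused whole. The fingers move at their own pace and stop on an object; "force" is the grip in N (left out, the last holds). Time passes only in rows, so rows that repeat a pose let the fingers close. It gives the time, the measured TCP pose, the force, the opening and the grip force at its end, in the units of the state.
- env.observe(): the state, without advancing time (a new reading comes with each control period).
- env.snapshot(name): name is "side" or "top"; returns the picture (480x640x3 uint8, blue, green, red); there is no depth.
- env.get_calibration(name): a dict with "mtx" (3x3 intrinsics, pixels), "R" (3x3) and "t" (3): a world point X has camera coordinates R X + t. Camera axes: x right, y down, z forward; pixel columns grow to the right and rows downward; lengths in m; the calibration is good to about 2 mm. A picture is of the moment at which its call begins. get_calibration takes no time and is no camera call.
- env.sign_off(): hands the job in; it is judged then, once.
Trained networks look in the newest picture that a camera, given by its name, has taken for a name from the list of things; names that differ only in an ending like _2 or _b are one class to them, and where a whole thing is asked for, a point or a joint stands for the part that bears it (a point fixed in the world has none). Each returns a list of dicts, best first, with "p" (0 to 1); they miss things now and then, are a little off and sometimes report something else, mostly with a low value. They report only what shows in the picture. A call takes as long as a camera call. They do not tell look-alikes from the thing itself.
- env.recognise(query, camera): "centre" ([x, y, z] in m, in world coordinates, good to about 4 mm: the middle of the surface that is visible of it).
The state is a dict: "time": time; "q": joint angles; "qvel": joint speeds; "joint_efforts": joint torques, N m; "eef_pos": TCP position; "tcp_rot": TCP orientation; "contact_force": force on the tool from outside, world axes, zero at the start; "torque": the same for the moment, N m; "gripper_width": finger opening in m; "grasp_force": force on a finger pad.
Only numpy, scipy, OpenCV 4.12 (cv2) and the standard library are available. Lean on these libraries where they do the work, as an engineer would, in place of code of your own. Each camera call takes 0.05 s, during which the arm holds its last target. There are 200 camera calls.

## Task

Take the red-handled T-key out of its stand, lower it gently down the open well of the cylinder head until its socket is fully home over the square plug hidden at the bottom, and turn the plug clockwise (seen from above) until it comes up against its stop. Use a light hand, never forcing the key down or hard against the stop, then let go and leave the key standing fully down on the plug, and leave everything else on the bench alone.

Things in the scene. Friction and masses are not known exactly. Their poses are not given: they have to be found in the camera images.
- key_grip (a point): Centre of the red cross-bar of the T-key: bar 100 mm long (along this point's x axis), 14 mm wide (y) and 14 mm high; z points up the key. The key weighs about 250 g and is 165 mm long; this point is 158 mm above the rim of its socket. It has a 10 mm round shank and, in the lowest 30 mm, a steel socket at most 29 mm across. It starts upright in one of the two holes of the stand.
- key_tip (a point): Centre of the open lower rim of the same T-key's socket, on the key's axis. The socket has a square hole 15.2 mm wide and 18 mm deep, its sides parallel to the point's x and y axes (x along the red cross-bar).
- stand: Fixed wooden stand 70 x 180 mm, 65 mm high; origin at the centre of its underside. Two round holes 34 mm wide and 55 mm deep, at 50 mm either way along its y axis, hold the two T-keys. Lift a key 60 mm to clear it.
- well (a point): Centre of the mouth of the open, vertical well, 31 mm wide, in the top of the aluminium cylinder head; z up. The head is 130 x 220 x 125 mm and stands in a yellow tray 12 mm high, so the mouth is 137 mm above the table. It is fixed. The other well, 105 mm along this point's y axis, wears a black cap 20 mm high.
- plug_flange (a point): On the well's axis, 97 mm below its mouth: top of the plug's flange (26 mm wide), where the rim of a fully seated socket rests. From it rises the brass square stem, 14 mm wide, 14 mm tall, top edges slightly bevelled. Which way the square faces differs every time and is given nowhere: try with a light touch, turning the key a little at a time (pressed hard, it drags the plug round), until it drops over. Fit: 5 degrees either way, 0.6 mm sideways.
- plug (a joint): How far the plug is turned, in rad: grows clockwise seen from above, starts somewhere from 0 to 0.35, and meets a hard stop at 1.20. It turns stiffly, with steady friction of about 0.15 N m, and stays where it is left. It counts as damaged above 28 N of contact force from a key resting on top of it, or about 0.35 N m (70 N) from one slipped over it. It does not tell which way the square's sides face.
- hexkey_grip (a point): Centre of the blue cross-bar (80 x 14 x 14 mm) of the other, shorter T-key (115 mm long) that stands in the other hole of the stand, 108 mm above its lower end. Not to be used; leave it standing.
- piston: Loose aluminium piston, 60 mm wide, 52 mm tall; origin at the centre of its underside. Leave alone.
- sprocket: Loose brass-coloured ring, 120 mm wide, 8 mm thick, lying flat; origin at the centre of its underside. Leave alone.
- oil: Green bottle, 70 mm wide, 170 mm tall; origin at the centre of its underside. Leave alone.
- wrench: Loose steel wrench, 180 mm long, lying flat. Leave alone.
- driver: Loose screwdriver, 200 mm long, lying flat. Leave alone.
- can: Empty steel cup, 72 mm wide, 80 mm tall; origin at the centre of its underside. Leave alone.
Mind the look-alikes: they are no part of the job. Leave any green look-alike of the part that bears key_grip alone.

How it is judged:
By the outcome, as a careful person would: the job done as asked, in the order asked, and still so for the second after the job is handed in, with the robot touching nothing.
It also fails if it takes over 72 s, if anything falls off the work surface, if the arm or the gripper's body presses on something with over 40 N, if the wrist force passes 120 N, or if a joint passes its speed limit or range.

## Working session

There is one attempt and no reset: what is moved stays moved. The work goes in short steps, Python scripts to look and compute and a tool call to move; the robot and the scene stay as the last step left them, time stands still between calls to the robot, and variables do not carry over. Pictures are saved under pics/ and viewed, at most 10 in all, crops included, and the job is handed in when it is done.

Besides the shell and the picture viewer there is one more tool, called after "Request:" as name(argument=value, ...), one argument or row to a line, values as JSON. step_arm: Moves the arm, as the interface text tells. Its arguments: {"type":"object","properties":{"offset":{"type":"array"},"delta_rot":{"type":"array"},"grip":{"type":"array"},"force":{"type":"number"}},"required":["offset","delta_rot","grip"]}

```bash
mkdir -p pics; ls
python3 - <<'E'
from plant import env
import cv2
for n in("side","top"):
    cv2.imwrite(f"pics/{n}0.png",env.snapshot(n))
    c=env.get_calibration(n);print(n,c["mtx"].tolist(),c["R"].round(4).tolist(),c["t"].round(4).tolist())
for q in("key_grip","stand","well","hexkey_grip","plug_flange"):
  for n in("side","top"):
    try: print(q,n,[(d["centre"] if isinstance(d["centre"],list) else d["centre"].round(4).tolist(),round(d["p"],2)) for d in env.recognise(q,n)])
    except Exception as e: print(q,n,e)
o=env.observe();print(o,env.grasp_offset)
E
```

```text
pics
side [[433.2665387039477, 0.0, 313.4755351937161], [0.0, 433.2665387039477, 236.2425605122135], [0.0, 0.0, 1.0]] [[-0.9951, -0.0959, 0.0242], [-0.0687, 0.4941, -0.8667], [0.0712, -0.8641, -0.4983]] [0.5555, 0.1622, 0.9912]
top [[439.97446406337974, 0.0, 325.0685180387283], [0.0, 439.97446406337974, 241.06766446382306], [0.0, 0.0, 1.0]] [[0.0276, -0.9993, 0.0268], [-0.9866, -0.0316, -0.16], [0.1607, -0.0221, -0.9868]] [-0.038, 0.5674, 1.2383]
key_grip side [([0.5572, 0.3663, 0.1522], 0.85), ([0.3538, 0.2971, 0.1359], 0.73)]
key_grip top [([0.5345, 0.1351, 0.178], 0.86), ([0.5504, 0.3589, 0.1635], 0.76), ([0.3541, 0.2871, 0.1656], 0.74), ([0.7221, -0.3264, 0.0042], 0.45)]
stand side [([0.5435, 0.2235, 0.0621], 0.84), ([0.7755, 0.0578, 0.0076], 0.67)]
stand top [([0.5467, 0.1843, 0.0686], 0.68)]
well side [([0.4736, -0.1117, 0.1087], 0.78), ([0.5422, 0.1431, 0.1693], 0.71)]
well top [([0.4716, -0.1924, 0.1358], 0.58)]
hexkey_grip side [([0.5613, 0.2432, 0.1223], 0.78), ([0.5439, 0.1402, 0.167], 0.21)]
hexkey_grip top [([0.5575, 0.2335, 0.1225], 0.63)]
plug_flange side [([0.5606, 0.
[... 166 characters left out ...]
[-1.26577482,  0.38287805,  0.04393465,  1.59787569, -0.01790651,
        1.16118493, -0.0499436 ]), 'qvel': array([-0.00038388, -0.00088463, -0.00184197, -0.00080584,  0.00136975,
       -0.00064734,  0.0006389 ]), 'joint_efforts': array([-5.88895600e-04, -4.33122182e+01,  1.02202937e+00, -2.49736029e+01,
        1.04450440e-02,  2.35730156e-03, -3.62909830e-06]), 'eef_pos': array([0.2548154 , 0.5979948 , 0.23129522]), 'tcp_rot': array([-4.53398998e-06,  2.00067406e-01,  9.79782135e-01,  2.44049331e-05]), 'contact_force': array([ 0.15151465, -0.47267049,  0.45954097]), 'torque': array([-0.0280186 ,  0.01622993,  0.00984276]), 'grasp_force': 0.0, 'gripper_width': 0.08547624430945436} -0.0187
```

View pics/side0.png

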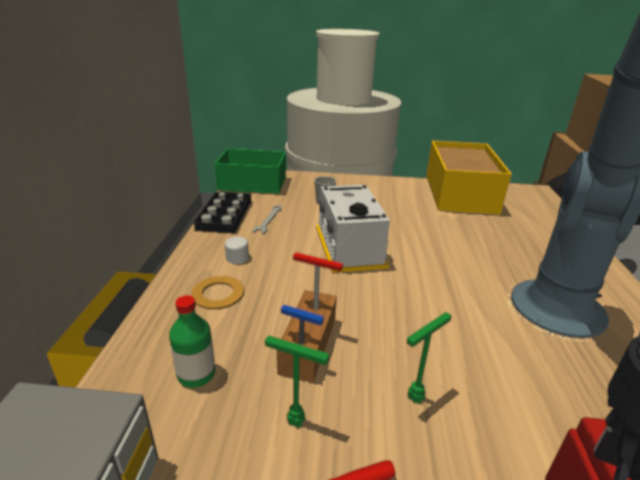

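View pics/top0.png

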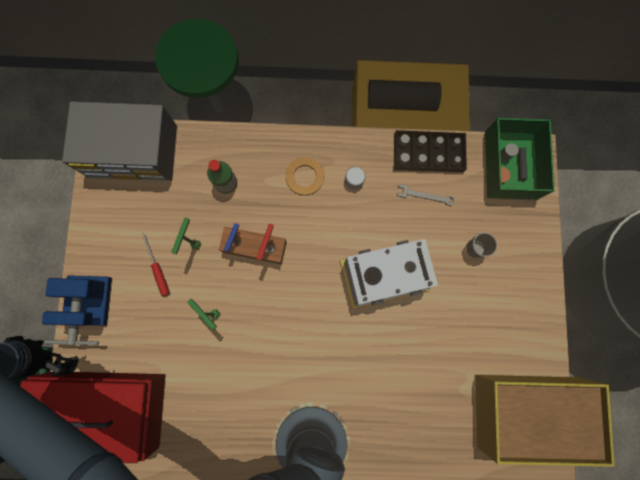

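The top view shows the stand at about (253,245), with the red bar near (265,242) and the blue one near (231,238). The head is near (390,272), and the big dark disc at (373,276) looks like the cap. I'll zoom in to confirm.

```bash
cat > h.py <<'E'
from plant import env
import cv2, numpy as np
def ray(n,uv,z):
    c=env.get_calibration(n);R=np.array(c["R"]);t=np.array(c["t"])
    d=R.T@np.linalg.solve(c["mtx"],[uv[0],uv[1],1.]);o=-R.T@t
    return o+d*(z-o[2])/d[2]
def proj(n,X):
    c=env.get_calibration(n);p=np.array(c["mtx"])@(np.array(c["R"])@np.array(X)+c["t"]);return p[:2]/p[2]
def crop(im,x0,y0,w,h,s): return cv2.resize(im[y0:y0+h,x0:x0+w],None,fx=s,fy=s,interpolation=cv2.INTER_CUBIC)
E
python3 - <<'E'
from h import *
t=cv2.imread("pics/top0.png");s=cv2.imread("pics/side0.png")
a=np.hstack([crop(t,210,210,80,60,5),crop(t,340,235,80,60,5)]);b=np.hstack([crop(t,370,235,80,60,5),crop(s,310,175,80,60,5)])
cv2.imwrite("pics/c1.png",np.vstack([a,b]))
# red bar blob in top & side
for n,im,(x0,y0,x1,y1) in(("top",t,(240,215,290,270)),("side",s,(285,245,350,275))):
    m=np.zeros(im.shape[:2],np.uint8);r=im[y0:y1,x0:x1].astype(int)
    m[y0:y1,x0:x1]=((r[...,2]>100)&(r[...,1]<60)&(r[...,0]<60))
    ys,xs=np.nonzero(m);pts=np.c_[xs,ys].astype(np.float32)
    print(n,len(xs),cv2.minAreaRect(pts),pts.mean(0))
    bx=cv2.boxPoints(cv2.minAreaRect(pts));e=sorted(bx.tolist(),key=lambda p:p[1] if n=="top" else p[0])
    A=ray(n,np.mean(e[:2],0),.172);B=ray(n,np.mean(e[2:],0),.172);print(A,B,(A+B)/2,np.linalg.norm(A-B),np.degrees(np.arctan2(*(A-B)[1::-1])))
E
```

```text
top 168 ((264.627685546875, 242.22154235839844), (4.881361961364746, 36.05550765991211), 19.440034866333008) [264.39285 242.91667]
[0.58549253 0.12643585 0.172     ] [0.49442349 0.1532725  0.172     ] [0.53995801 0.13985417 0.172     ] 0.09494090683504214 -16.419435083279488
side 327 ((317.8390808105469, 261.67596435546875), (49.474143981933594, 7.319208145141602), 13.392498016357422) [318.50153 261.72476]
[0.58779599 0.13188585 0.172     ] [0.49413908 0.15906978 0.172     ] [0.54096753 0.14547781 0.172     ] 0.09752221676768676 -16.185377561944566
```

View pics/c1.png

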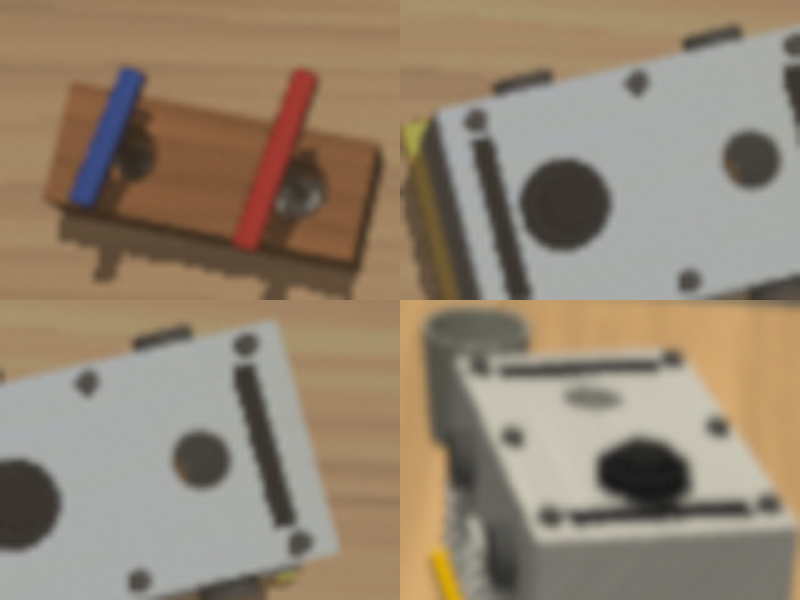

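The zoom confirms it: the open well is the smaller dark disc at top (410,266.6) and side (348,194), and the capped one is at top (373,276).

```bash
cat >> h.py <<'E'
from scipy.spatial.transform import Rotation as Ro
def rot(o=None):
    q=(o or env.observe())["tcp_rot"];return Ro.from_quat([q[1],q[2],q[3],q[0]])
def go(p,yaw=None):
    """offset mm / rotvec deg in tool axes to reach world p with tool x line at yaw (deg, mod 180), straight down"""
    o=env.observe();R=rot(o);x=R.as_matrix()[:,0];cy=np.degrees(np.arctan2(x[1],x[0]))
    print("pos",o["eef_pos"].round(4),"yaw",cy.round(2),"q7",o["q"][6].round(2),"F",o["contact_force"].round(1),"T",o["torque"].round(2))
    if yaw is None: yaw=cy
    d=(yaw-cy+90)%180-90;y=np.radians(cy+d)
    T=np.c_[[np.cos(y),np.sin(y),0],[np.sin(y),-np.cos(y),0],[0,0,-1]]
    print("offset",(R.inv().apply(np.array(p)-o["eef_pos"])*1000).round(1),"rot",np.degrees((R.inv()*Ro.from_matrix(T)).as_rotvec()).round(2))
E
python3 - <<'E'
from h import *
a,b=ray("top",(410.,266.6),.137),ray("side",(348.2,194.2),.137);print(a,b)
c,d=ray("top",((565-400)/5+340-.4,204/5+235-.4),.157),0;print("cap",c)
go([.540,.142,.25],-16.3)
E
```

```text
[ 0.49103969 -0.25014719  0.137     ] [ 0.49113723 -0.25018203  0.137     ]
cap [ 0.46250766 -0.1465026   0.157     ]
pos [0.2548 0.598  0.2313] yaw 156.92 q7 -0.05 F [ 0.2 -0.5  0.5] T [-0.03  0.02  0.01]
offset [-441.1 -307.7  -18.7] rot [ 0.   -0.   -6.78]
```

Request:
step_arm(
  offset=[
    [-20, -14, -19],
    [-60, -42, -19],
    [-105, -73, -19],
    [-150, -105, -19],
    [-196, -137, -19],
    [-245, -171, -19],
    [-294, -205, -19],
    [-343, -239, -19],
    [-392, -273, -19],
    [-425, -296, -19],
    [-441, -308, -19],
    [-441, -308, -19],
  ],
  delta_rot=[
    [0, 0, 0],
    [0, 0, -1],
    [0, 0, -2],
    [0, 0, -3],
    [0, 0, -4],
    [0, 0, -5],
    [0, 0, -6],
    [0, 0, -6.8],
    [0, 0, -6.8],
    [0, 0, -6.8],
    [0, 0, -6.8],
    [0, 0, -6.8],
  ],
  grip=[85, 85, 85, 85, 85, 85, 85, 85, 85, 85, 85, 85],
  force=60,
)

```text
time: 2.1
eef_pos: [0.5406, 0.1394, 0.2505]
tcp_rot: [0.0, 0.144, 0.99, -0.0]
contact_force: [-0.4, 0.2, -0.2]
gripper_width: 0.085
grasp_force: 0.0
```

Run:
```python
from h import *
go([.540,.142,.149],-16.3)
t=env.snapshot("top");s=env.snapshot("side")
cv2.imwrite("pics/c2.png",np.hstack([crop(t,200,160,130,140,3),crop(s,250,150,130,140,3)]))
```

```text
pos [0.5406 0.1394 0.2505] yaw 163.45 q7 1.02 F [-0.4  0.2 -0.2] T [ 0.01 -0.02 -0.01]
offset [  1.4   2.3 101.5] rot [-0.02  0.04 -0.25]
```

View pics/c2.png

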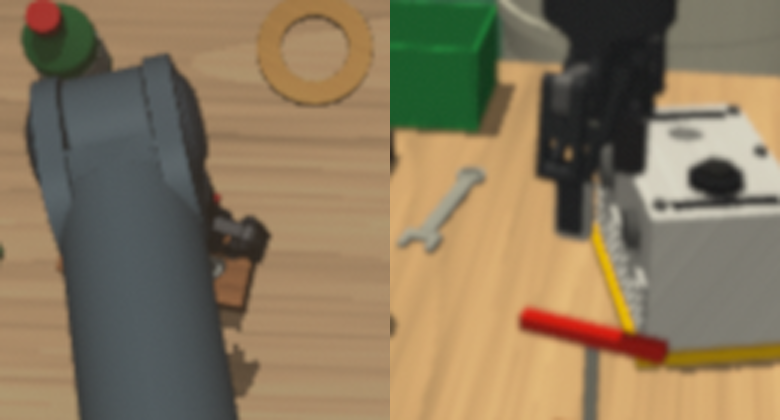

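Request:
step_arm(
  offset=[
    [1.4, 2.3, 25],
    [1.4, 2.3, 50],
    [1.4, 2.3, 75],
    [1.4, 2.3, 92],
    [1.4, 2.3, 101],
    [1.4, 2.3, 101],
    [1.4, 2.3, 101],
    [1.4, 2.3, 101],
    [1.4, 2.3, 101],
    [1.4, 2.3, 101],
  ],
  delta_rot=[
    [0, 0, 0],
    [0, 0, 0],
    [0, 0, 0],
    [0, 0, 0],
    [0, 0, 0],
    [0, 0, 0],
    [0, 0, 0],
    [0, 0, 0],
    [0, 0, 0],
    [0, 0, 0],
  ],
  grip=[85, 85, 85, 85, 85, 45, 20, 8, 8, 8],
)

```text
time: 3.45
eef_pos: [0.5396, 0.1439, 0.15]
tcp_rot: [0.0, 0.142, 0.99, -0.0]
contact_force: [-0.6, -0.7, 2.6]
gripper_width: 0.0126
grasp_force: 59.1
```

Run:
```python
from h import *
go([.540,.142,.149])
s=env.snapshot("side");cv2.imwrite("pics/c3.png",crop(s,240,150,160,160,3))
```

```text
pos [0.5396 0.1439 0.15  ] yaw 163.7 q7 1.06 F [-0.6 -0.7  2.6] T [-0.37  0.22 -0.01]
offset [-0.9 -1.7  1. ] rot [0.   0.05 0.  ]
```

View pics/c3.png

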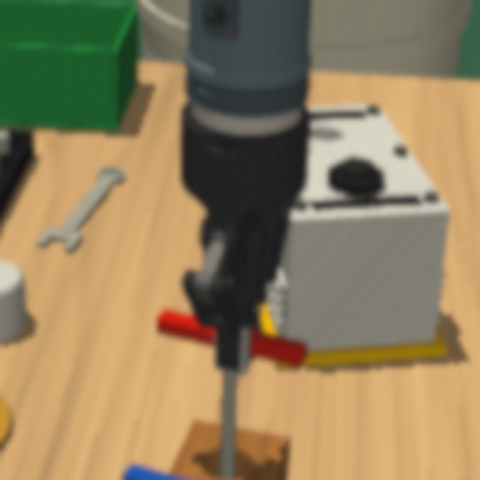

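The bar is gripped near its middle: in the crop, the pads are at about (232,345) and the bar spans 160–305. Next I'll lift it straight up.

Request:
step_arm(
  offset=[
    [0, 0, -5],
    [0, 0, -20],
    [0, 0, -40],
    [0, 0, -60],
    [0, 0, -85],
    [0, 0, -110],
    [0, 0, -135],
    [0, 0, -155],
    [0, 0, -165],
    [0, 0, -165],
  ],
  delta_rot=[
    [0, 0, 0],
    [0, 0, 0],
    [0, 0, 0],
    [0, 0, 0],
    [0, 0, 0],
    [0, 0, 0],
    [0, 0, 0],
    [0, 0, 0],
    [0, 0, 0],
    [0, 0, 0],
  ],
  grip=[8, 8, 8, 8, 8, 8, 8, 8, 8, 8],
)

```text
time: 4.75
eef_pos: [0.5394, 0.1446, 0.315]
tcp_rot: [0.001, 0.142, 0.99, 0.001]
contact_force: [0.1, -0.1, -2.4]
gripper_width: 0.0129
grasp_force: 58.7
```

Run:
```python
from h import *
go([.491,-.250,.315])
```

```text
pos [0.5394 0.1446 0.315 ] yaw 163.73 q7 1.0 F [ 0.1 -0.1 -2.4] T [-0.01  0.   -0.03]
offset [-6.410e+01 -3.923e+02 -3.000e-01] rot [0.07 0.06 0.  ]
```

Request:
step_arm(
  offset=[
    [-3, -17, 0],
    [-9, -54, 0],
    [-16, -98, 0],
    [-23, -143, 0],
    [-31, -187, 0],
    [-38, -232, 0],
    [-45, -276, 0],
    [-52, -319, 0],
    [-58, -355, 0],
    [-62, -380, 0],
    [-64, -392, 0],
    [-64, -392, 0],
  ],
  delta_rot=[
    [0, 0, -4],
    [0, 0, -13],
    [0, 0, -23],
    [0, 0, -33],
    [0, 0, -43],
    [0, 0, -53],
    [0, 0, -63],
    [0, 0, -73],
    [0, 0, -83],
    [0, 0, -93],
    [0, 0, -103],
    [0, 0, -110],
  ],
  grip=[8, 8, 8, 8, 8, 8, 8, 8, 8, 8, 8, 8],
)

```text
time: 6.25
eef_pos: [0.5015, -0.206, 0.2736]
tcp_rot: [-0.084, -0.559, 0.824, 0.018]
contact_force: [7.3, 2.3, 43.3]
gripper_width: 0.0127
grasp_force: 70.4
```

Run:
```python
from h import *
go([.491,-.250,.315])
for n in("side","top"):
    cv2.imwrite(f"pics/{n}4.png",env.snapshot(n))
    for X in([.491,-.25,.176],[.491,-.25,.334]):print(n,proj(n,X))
s=cv2.imread("pics/side4.png");t=cv2.imread("pics/top4.png")
cv2.imwrite("pics/c4.png",np.hstack([crop(s,300,110,100,130,4),crop(t,360,200,100,130,4)]))
```

```text
pos [ 0.5015 -0.206   0.2736] yaw -111.26 q7 2.82 F [ 7.3  2.3 43.3] T [ 0.55  0.62 -0.13]
offset [ 49.4  -1.6 -36.3] rot [ 7.16 -6.77 -0.42]
side [349.18913291 180.83805168]
side [353.34590537 121.62906007]
top [413.18940569 265.07946374]
top [428.90235182 257.65063336]
```

View pics/c4.png

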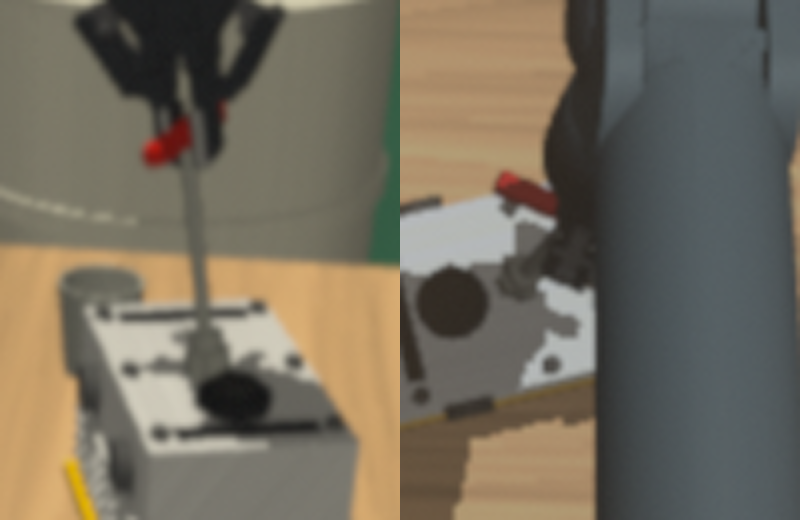

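The shaft is leaning on the head deck, tilted, with the tip at about (205,365) in the crop. My yaw turn ran joint 7 to its limit because the sign is the other way round. I'll back off upwards and turn +z.

Request:
step_arm(
  offset=[
    [3, -1, -25],
    [6, -2, -45],
    [6, -2, -50],
    [6, -2, -50],
  ],
  delta_rot=[
    [1, -1, 5],
    [3, -3, 12],
    [5, -5, 20],
    [7, -7, 28],
  ],
  grip=[8, 8, 8, 8],
)

```text
time: 6.85
eef_pos: [0.4962, -0.2078, 0.304]
tcp_rot: [-0.015, -0.342, 0.939, -0.007]
contact_force: [0.2, 0.0, -3.3]
gripper_width: 0.0126
grasp_force: 64.0
```

Run:
```python
from h import *
go([.491,-.250,.325],-90)
print(env.observe()["gripper_width"],env.observe()["q"].round(2))
```

```text
pos [ 0.4962 -0.2078  0.304 ] yaw -139.97 q7 2.47 F [ 0.2  0.  -3.3] T [ 0.05 -0.06 -0.03]
offset [ 31.9 -29.  -19.9] rot [  0.68  -1.84 -49.96]
0.012620410579125158 [ 0.92  0.18 -0.68  1.74  0.15  1.28  2.47]
```

Request:
step_arm(
  offset=[
    [2, -2, -10],
    [10, -9, -22],
    [20, -18, -25],
    [28, -25, -25],
    [32, -29, -25],
    [32, -29, -25],
  ],
  delta_rot=[
    [0, 0, 0],
    [0.2, -0.6, 3],
    [0.5, -1.2, 6],
    [0.7, -1.8, 9],
    [0.7, -1.8, 10],
    [0.7, -1.8, 10],
  ],
  grip=[8, 8, 8, 8, 8, 8],
)

```text
time: 7.6
eef_pos: [0.491, -0.2504, 0.3301]
tcp_rot: [0.001, -0.261, 0.965, -0.008]
contact_force: [-0.0, 0.2, -2.4]
gripper_width: 0.0129
grasp_force: 64.0
```

Run:
```python
from h import *
go([.491,-.250,.335]); o=env.observe();R=rot(o).as_matrix()
print("tcp z axis",R[:,2].round(4))
s=env.snapshot("side");t=env.snapshot("top")
cv2.imwrite("pics/side5.png",s);cv2.imwrite("pics/top5.png",t)
for n in("side","top"):
    for L in(0.0187,-.1393): print(n,proj(n,o["eef_pos"]-R[:,2]*L).round(1))
    print("well",proj(n,[.491,-.25,.137]).round(1))
cv2.imwrite("pics/c5.png",np.hstack([crop(s,310,100,80,110,5),crop(t,370,210,80,110,5)]))
```

```text
pos [ 0.491  -0.2504  0.3301] yaw -149.72 q7 2.4 F [-0.   0.2 -2.4] T [ 0.09 -0.    0.02]
offset [-0.2  0.3 -5. ] rot [-0.95 -0.08  0.  ]
tcp z axis [ 0.0071 -0.015  -0.9999]
side [353.8 115.6]
side [349.2 175.3]
well [348.2 194.2]
top [430.7 256.9]
top [415.4 264.1]
well [409.9 266.6]
```

View pics/c5.png

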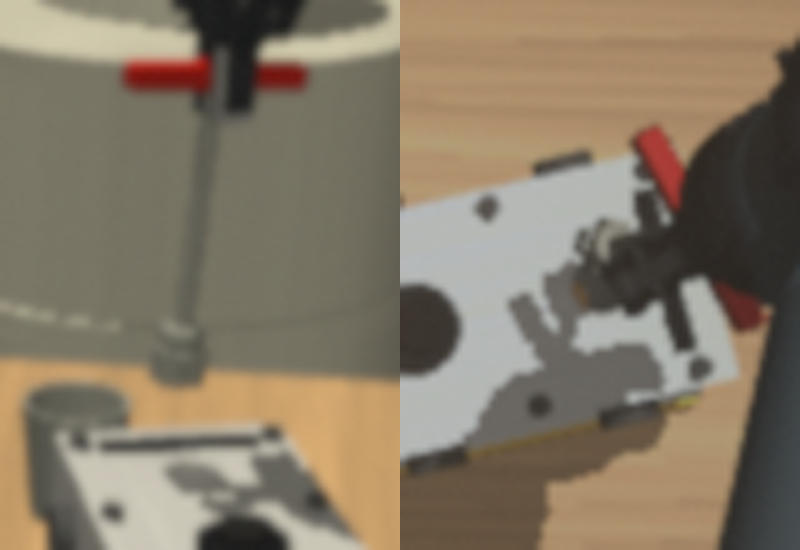

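The key has tilted about 5° in the grip. In the side crop the tip is at (178,378), left of the projected (196,377). I'll tilt the tool to compensate and measure again.

Request:
step_arm(
  offset=[
    [1, 0, 0],
    [2, 0, 0],
    [2, 0, 0],
    [2, 0, 0],
  ],
  delta_rot=[
    [-0.5, 2.5, 0],
    [-1, 5, 0],
    [-1, 5, 0],
    [-1, 5, 0],
  ],
  grip=[8, 8, 8, 8],
  force=90,
)

```text
time: 8.2
eef_pos: [0.4898, -0.2504, 0.3305]
tcp_rot: [-0.042, -0.261, 0.964, -0.012]
contact_force: [-0.1, 0.5, -1.7]
gripper_width: 0.012
grasp_force: 90.6
```

Run:
```python
from h import *
o=env.observe();R=rot(o).as_matrix();g=o["eef_pos"]-R[:,2]*.0187
print("z",R[:,2].round(4),"grasp",g.round(4),"x",R[:,0].round(3))
s=env.snapshot("side");t=env.snapshot("top")
cv2.imwrite("pics/side6.png",s);cv2.imwrite("pics/top6.png",t)
for n in("side","top"):
    print(n,"grip",proj(n,g).round(1),"tip",proj(n,g-[0,0,.158]).round(1))
def tag(im,p): 
    return im
S=crop(s,315,100,70,100,6);T=crop(t,385,230,60,60,6)
T=cv2.copyMakeBorder(T,0,240,0,0,cv2.BORDER_CONSTANT)
cv2.imwrite("pics/c6.png",np.hstack([S,T]))
gr=s.astype(int)
for v in range(124,182,4): print(v,gr[v,336:362].sum(1)//3)
```

```text
z [-0.0756 -0.0443 -0.9962] grasp [ 0.4912 -0.2496  0.3492] x [-0.86  -0.503  0.088]
side grip [353.7 115.5] tip [349.5 175.6]
top grip [430.5 256.7] tip [414.3 264.4]
124 [110 111 110 111 110 110 110 110 111 111 111 111 109 103  91  84  84  86
  90  94  97  99 103 104 107 109]
128 [111 111 111 110 110 110 110 110 111 111 111 111 109 104  92  88  90  91
  97 105 110 111 110 110 111 110]
132 [110 111 111 110 111 110 109 111 111 111 111 110 109 104  93  89  90  91
  99 107 111 111 111 111 111 111]
136 [111 111 111 110 111 110 111 110 110 111 111 110 110 104  94  90  90  96
 105 110 111 110 112 110 111 111]
140 [111 111 111 110 111 110 110 110 111 111 111 111 107  99  93  90  91  95
 105 110 111 110 111 110 110 111]
144 [111 110 110 110 110 110 110 111 111 111 111 110 106  98  92  91  91  96
 106 110 110 110 111 111 111 111]
148 [110 111 110 110 110 110 111 111 111 111 111 110 106  97  92  91  93  99
 108 110 111 111 111 111 110 111]
152 [110 111 110 110 111 111 110 111 111 111 111 110 105  97  92  90  92  99
 107 110 111 111 111 111 110 110]
156 [110 110 110 110 110 111 110 111 111 111 111 110 105  96  92  91  96 105
 110 111 111 111 111 110 111 111]
160 [110 111 111 110 111 110 111 111 111 111 110 107  99  93  91  91  95 105
 109 111 111 111 111 111 111 111]
164 [106 106 106 106 107 107 108 108 108 110 117 121 115 105 100  98  96 100
 105 107 108 107 107 107 106 107]
168 [109 109 109 110 110 110 110 111 112 109 100  96  94  95  95  94  90  84
  89 103 110 110 110 110 111 111]
172 [120 120 120 119 118 117 116 111 101  92  89  93  97 100 100  95  91  87
  83  89 104 111 111 112 112 111]
176 [153 155 155 157 158 157 155 150 138 124 111 103 100  97  97  98 102 105
 114 133 150 157 158 155 153 152]
180 [145 150 155 157 159 158 156 154 152 152 154 156 156 156 154 154 155 157
 157 158 159 160 159 158 155 155]
```

View pics/c6.png

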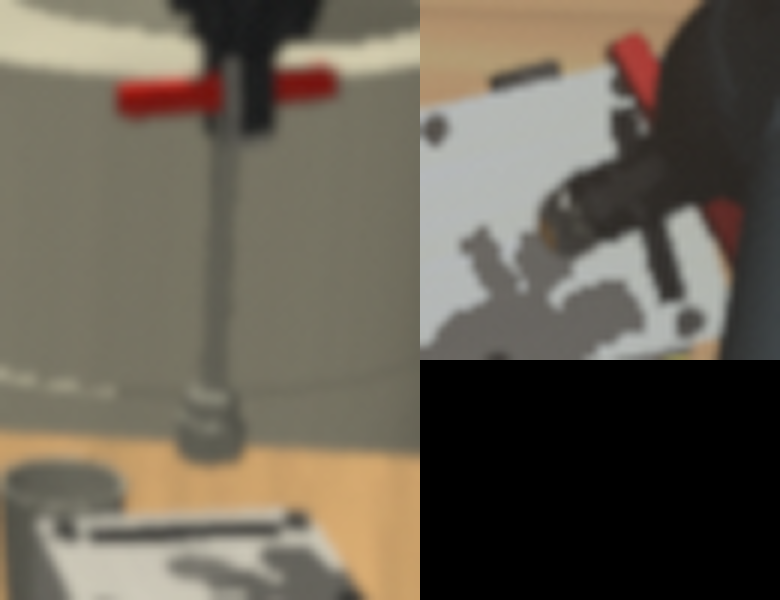

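The shank is now within about 1° of upright: measured slope is −0.053 against −0.070 for vertical. The tip column is 349.7, against 349.5 for the well axis. I'll trim by 1° and come down to just above the mouth.

Request:
step_arm(
  offset=[
    [1.2, 0, 0],
    [1.5, 0, 10],
    [0.6, 0, 20],
    [-0.3, 0, 30],
    [-1.1, 0, 40],
    [-1.1, 0, 40],
  ],
  delta_rot=[
    [0, -0.5, 0],
    [0, -1, 0],
    [0, -1, 0],
    [0, -1, 0],
    [0, -1, 0],
    [0, -1, 0],
  ],
  grip=[8, 8, 8, 8, 8, 8],
)

```text
time: 9.05
eef_pos: [0.4869, -0.2516, 0.2892]
tcp_rot: [-0.035, -0.261, 0.965, -0.008]
contact_force: [0.6, 0.6, -2.1]
gripper_width: 0.0126
grasp_force: 90.6
```

Run:
```python
from h import *
o=env.observe();R=rot(o).as_matrix();g=o["eef_pos"]-R[:,2]*.0187
print("z",R[:,2].round(4),"grasp",g.round(4),"F",o["contact_force"].round(1),"down in tool",(-R[2]).round(3))
s=env.snapshot("side");cv2.imwrite("pics/side7.png",s)
print("grip",proj("side",g).round(1),"tip",proj("side",g-[0,0,.158]).round(1))
c=[]
for v in range(144,176,4):
    r=s[v].astype(float).mean(1);a=r[336:366];w=np.clip(np.median(a)-4-a,0,None);c.append((v,(w*np.arange(336,366)).sum()/w.sum()))
print(np.round(c,2).tolist())
cv2.imwrite("pics/c7.png",crop(s,315,140,70,70,8))
```

```text
z [-0.0634 -0.0346 -0.9974] grasp [ 0.4881 -0.251   0.3079] F [ 0.6  0.6 -2.1] down in tool [-0.072 -0.002  0.997]
grip [353.8 132. ] tip [349.7 189.8]
[[144.0, 351.78], [148.0, 351.64], [152.0, 351.39], [156.0, 351.22], [160.0, 350.9], [164.0, 350.8], [168.0, 350.39], [172.0, 350.21]]
```

View pics/c7.png

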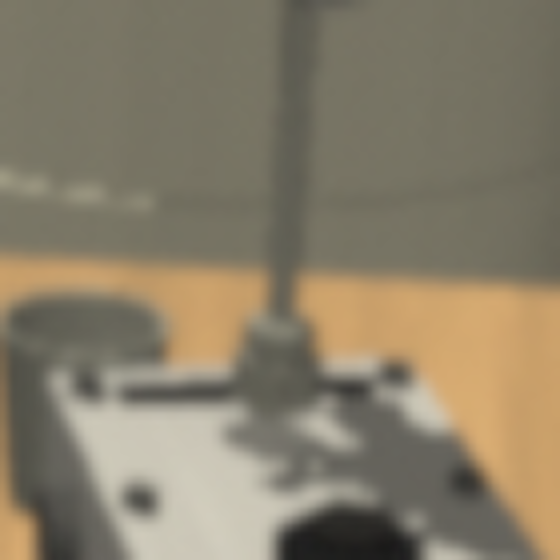

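The socket rim is at (277,~400) in the crop and the well mouth is at (270,438). The tip is about 1.6 mm short in x, and the key sits about 3 mm high in the grip. I'll correct both and feel for the mouth.

Request:
step_arm(
  offset=[
    [0.7, -0.6, 0],
    [0.4, -0.6, 4],
    [0.1, -0.6, 8],
    [-0.2, -0.6, 12],
    [-0.4, -0.6, 15],
    [-0.6, -0.6, 18],
    [-0.8, -0.6, 21],
    [-0.8, -0.6, 21],
  ],
  delta_rot=[
    [0, -1, 0],
    [0, -1, 0],
    [0, -1, 0],
    [0, -1, 0],
    [0, -1, 0],
    [0, -1, 0],
    [0, -1, 0],
    [0, -1, 0],
  ],
  grip=[8, 8, 8, 8, 8, 8, 8, 8],
)

```text
time: 10.1
eef_pos: [0.4888, -0.2538, 0.2737]
tcp_rot: [-0.025, -0.261, 0.965, -0.009]
contact_force: [-2.5, 0.5, 10.7]
gripper_width: 0.0124
grasp_force: 92.6
```

```bash
cat >> h.py <<'E'
def st():
    o=env.observe();R=rot(o).as_matrix();g=o["eef_pos"]-R[:,2]*.0187
    print("z",R[:,2].round(4),"grasp",g.round(4),"F",o["contact_force"].round(1),"T",o["torque"].round(2),"down in tool",(-R[2]).round(3),"q7",o["q"][6].round(2),"t",o["time"])
    return o
E
python3 - <<'E'
from h import *
st();s=env.snapshot("side");cv2.imwrite("pics/side8.png",s)
cv2.imwrite("pics/c8.png",crop(s,315,150,60,60,8))
E
```

```text
z [-0.0427 -0.0305 -0.9986] grasp [ 0.4896 -0.2532  0.2924] F [-2.5  0.5 10.7] T [ 0.26  0.84 -0.  ] down in tool [-0.052  0.005  0.999] q7 2.34 t 10.1
```

View pics/c8.png

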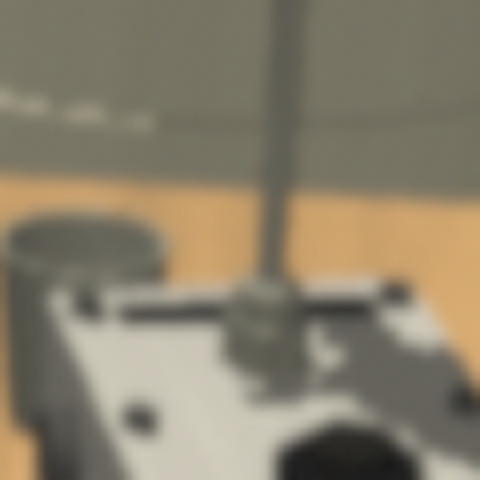

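Run:
```python
from h import *
s=cv2.imread("pics/side8.png").astype(float).mean(2);s0=cv2.imread("pics/side0.png").astype(float).mean(2)
for v in range(152,184,4):
    a=s[v,336:366];w=np.clip(np.median(a)-4-a,0,None);print(v,round((w*np.arange(336,366)).sum()/w.sum(),2),end="; ")
print()
for v in range(184,203): print(v,s[v,336:362].astype(int),"|",s0[v,336:362].astype(int))
for z in(.137,.167,.2): print(z,proj("side",[.491,-.2501,z]).round(2))
th=np.linspace(0,2*np.pi,8,endpoint=False)
```

```text
152 350.48; 156 350.3; 160 350.17; 164 350.1; 168 349.66; 172 349.32; 176 348.8; 180 348.17; 
184 [143 156 160 163 164 163 161 158 153 149 139 119 105 101 109 126 145 160
 166 169 171 170 170 170 170 165] | [139 151 156 158 159 159 158 156 155 156 157 159 160 160 160 160 161 162
 164 165 166 167 166 165 166 161]
185 [157 165 166 168 169 168 167 160 148 141 137 127 119 115 111 112 133 158
 170 173 175 175 174 175 176 168] | [152 160 163 164 165 164 164 163 162 163 163 164 165 165 165 165 165 165
 168 169 170 171 170 170 172 164]
186 [167 169 166 164 164 163 161 151 133 125 127 129 128 123 114 104 115 140
 152 153 154 153 154 154 156 148] | [163 164 162 159 160 159 158 155 154 154 154 154 154 153 150 150 149 149
 149 150 150 150 149 151 152 146]
187 [150 147 140 135 134 133 132 124 113 107 109 114 116 112 103  93  91 102
 106 105 104 102 103 104 108 115] | [146 144 136 131 130 130 126 121 117 117 117 117 117 114 110 107 107 107
 105 103 102 102 102 103 108 116]
188 [103 100  93  89  88  89  94 102 102  98  96  99 100  97  91  84  75  68
  65  63  60  60  59  61  71  93] | [101  97  91 
[... 2537 characters left out ...]
8 197 196 195 191 178 160 150 147 146 146 148 158 174
 180 180 176 173 164 143 120 108] | [190 193 194 194 193 192 191 191 191 191 191 191 190 189 189 190 191 193
 193 190 188 186 187 188 190 191]
201 [193 196 199 199 198 197 197 196 194 191 184 180 180 180 179 179 183 189
 189 183 173 167 162 152 135 124] | [189 191 193 195 194 192 192 191 191 191 191 191 191 190 190 189 190 189
 187 181 171 166 167 172 177 183]
202 [193 196 198 200 200 199 197 196 195 195 195 194 195 194 192 190 187 181
 171 156 137 127 128 130 127 123] | [188 191 193 194 195 194 193 192 191 191 191 191 192 191 189 187 183 178
 167 152 134 124 127 135 145 155]
0.137 [348.25 194.22]
0.167 [348.97 183.95]
0.2 [349.78 172.36]
```

The socket is resting on the rim: contact height says +2.6 mm in the grip, and the picture puts the offset at only a millimetre or two. I'll ease off to a light press and search around in a small spiral.

Request:
step_arm(
  offset=[
    [0.2, 0, -3.5],
    [0.7, -0.9, -3.3],
    [1.2, -1.7, -3.3],
    [1.9, -1.3, -3.3],
    [1.7, -0.3, -3.3],
    [0.9, 0.4, -3.3],
    [-0.3, -0.7, -3.3],
    [-0.2, -1.6, -3.3],
    [0.4, -2.4, -3.3],
    [1.7, -2.6, -3.3],
    [2.7, -2.0, -3.3],
    [1.0, -1.3, -3.3],
  ],
  delta_rot=[
    [0, 0, 0],
    [0, 0, 0],
    [0, 0, 0],
    [0, 0, 0],
    [0, 0, 0],
    [0, 0, 0],
    [0, 0, 0],
    [0, 0, 0],
    [0, 0, 0],
    [0, 0, 0],
    [0, 0, 0],
    [0, 0, 0],
  ],
  grip=[8, 8, 8, 8, 8, 8, 8, 8, 8, 8, 8, 8],
)

```text
time: 11.65
eef_pos: [0.4877, -0.2544, 0.2736]
tcp_rot: [-0.025, -0.261, 0.965, -0.007]
contact_force: [0.7, 0.0, 6.9]
gripper_width: 0.0125
grasp_force: 91.9
```

Run:
```python
from h import *
st()
```

```text
z [-0.0451 -0.0274 -0.9986] grasp [ 0.4885 -0.2538  0.2923] F [0.7 0.  6.9] T [ 0.27 -0.01  0.03] down in tool [-0.053  0.001  0.999] q7 2.35 t 11.65
```

No drop yet, so I'll lift clear and measure numerically, differencing against the first picture. I've used all ten picture views.

Request:
step_arm(
  offset=[
    [0.3, 0.5, -5],
    [0.7, 1.3, -14],
    [0.7, 1.3, -14],
    [0.7, 1.3, -14],
  ],
  delta_rot=[
    [0, 0, 0],
    [0, 0, 0],
    [0, 0, 0],
    [0, 0, 0],
  ],
  grip=[8, 8, 8, 8],
)

```text
time: 12.15
eef_pos: [0.4863, -0.2533, 0.2866]
tcp_rot: [-0.026, -0.261, 0.965, -0.007]
contact_force: [-0.2, 0.1, -2.6]
gripper_width: 0.0126
grasp_force: 90.7
```

```bash
cat > m.py <<'E'
from h import *
o=st();R=rot(o).as_matrix();g=o["eef_pos"]-R[:,2]*.0187
s=env.snapshot("side");t=env.snapshot("top");cv2.imwrite("pics/s.png",s);cv2.imwrite("pics/t.png",t)
s0=cv2.imread("pics/side0.png").astype(float)
d=np.abs(s.astype(float)-s0).sum(2)
g1,t1=proj("side",g),proj("side",g-[0,0,.158]);print("grip",g1.round(2),"tip",t1.round(2))
P=[]
for v in range(int(g1[1])+14,int(t1[1])-12):
    w=d[v,338:366].copy();w[w<20]=0
    if w.sum()>0:P.append((v,(w*np.arange(338,366)).sum()/w.sum(),(w>25).sum()))
P=np.array(P)
k=np.polyfit(P[:,0],P[:,1],1);res=P[:,1]-np.polyval(k,P[:,0]);print("slope",k[0].round(4),"expected",((t1-g1)[0]/(t1-g1)[1]).round(4),"rms",res.std().round(2),"n",len(P))
print("u at tip row",np.polyval(k,t1[1]).round(2),"at grip row",np.polyval(k,g1[1]).round(2),"n rows",len(P))
for v in range(int(t1[1])-9,int(t1[1])+6):
    w=d[v,332:372];i=np.nonzero(w>60)[0]+332;print(v,i.min() if len(i) else None,i.max() if len(i) else None,end="; ")
print()
for n,im in(("side",s),("top",t)):
    f=im.astype(int);m=((f[...,2]>90)&(f[...,1]<50)&(f[...,0]<50)).astype(np.uint8)
    c=proj(n,g);x0,y0=int(c[0])-35,int(c[1])-35
    mm=np.zeros_like(m);mm[y0:y0+70,x0:x0+70]=m[y0:y0+70,x0:x0+70]
    k,l,stt,ce=cv2.connectedComponentsWithStats(mm)
    print(n,"g",c.round(1),[(stt[i].tolist(),ce[i].round(1).tolist()) for i in range(1,k) if stt[i][4]>8])
    for e in(-.05,.05): print(" expected end",proj(n,g+R[:,0]*e).round(1))
E
python3 m.py
```

```text
z [-0.0468 -0.0269 -0.9985] grasp [ 0.4871 -0.2528  0.3053] F [-0.2  0.1 -2.6] T [-0.01 -0.06 -0.02] down in tool [-0.054 -0.     0.999] q7 2.35 t 12.15
grip [354.1  132.78] tip [349.95 190.41]
slope -0.0774 expected -0.072 rms 0.11 n 32
u at tip row 348.45 at grip row 352.91 n rows 32
181 346 353; 182 345 353; 183 345 353; 184 344 354; 185 343 354; 186 343 354; 187 344 354; 188 357 363; 189 348 364; 190 344 365; 191 344 365; 192 345 367; 193 348 371; 194 358 371; 195 353 371; 
side g [354.1 132.8] [([362, 129, 9, 5, 36], [365.5, 130.9]), ([336, 130, 17, 6, 74], [344.2, 132.7])]
 expected end [336.5 135.9]
 expected end [371.2 129.8]
top g [426.9 260.9] [([431, 270, 5, 8, 21], [433.5, 273.0])]
 expected end [415.7 242.4]
 expected end [438.3 279.7]
```

Request:
step_arm(
  offset=[
    [-0.6, 0.4, 5],
    [-0.9, 0.4, 10],
    [-1.1, 0.4, 13],
    [-1.2, 0.4, 14.5],
    [-1.2, 0.4, 15.5],
    [-1.2, 0.4, 15.5],
  ],
  delta_rot=[
    [0, 0, 0],
    [0, 0, 0],
    [0, 0, 0],
    [0, 0, 0],
    [0, 0, 0],
    [0, 0, 0],
  ],
  grip=[8, 8, 8, 8, 8, 8],
)

```text
time: 13.0
eef_pos: [0.4875, -0.2532, 0.2738]
tcp_rot: [-0.025, -0.261, 0.965, -0.008]
contact_force: [-1.8, 0.8, 5.7]
gripper_width: 0.0126
grasp_force: 92.0
```

```bash
python3 m.py
```

```text
z [-0.0443 -0.029  -0.9986] grasp [ 0.4884 -0.2527  0.2924] F [-1.8  0.8  5.7] T [ 0.22  0.64 -0.01] down in tool [-0.053  0.003  0.999] q7 2.35 t 13.0
grip [353.26 137.77] tip [349.19 194.75]
slope -0.0752 expected -0.0714 rms 0.1 n 31
u at tip row 347.98 at grip row 352.26 n rows 31
185 346 352; 186 345 353; 187 None None; 188 355 362; 189 349 363; 190 343 364; 191 343 364; 192 343 367; 193 343 371; 194 345 371; 195 345 371; 196 345 371; 197 346 371; 198 346 371; 199 346 371; 
side g [353.3 137.8] [([335, 135, 17, 6, 73], [343.4, 137.8]), ([361, 134, 9, 5, 38], [364.5, 135.8])]
 expected end [335.7 140.9]
 expected end [370.3 134.7]
top g [425.4 261. ] [([430, 271, 5, 6, 16], [432.2, 272.9])]
 expected end [414.4 242.7]
 expected end [436.7 279.6]
```

Run:
```python
from h import *
for n,(x0,y0,x1,y1) in(("side",(338,188,359,201)),("top",(401,257,420,276))):
    im=cv2.imread(f"pics/{n}0.png").astype(float).mean(2);a=im[y0:y1,x0:x1]
    print(a.astype(int))
    big=cv2.resize(a,None,fx=8,fy=8,interpolation=cv2.INTER_CUBIC)
    hi=np.percentile(a,85)
    for f in(.8,.87):
        m=(big<hi*f).astype(np.uint8);k,l,s,c=cv2.connectedComponentsWithStats(m)
        i=l[big.shape[0]//2,big.shape[1]//2];cs,_=cv2.findContours((l==i).astype(np.uint8),0,1)
        e=cv2.fitEllipse(max(cs,key=len));p=(np.array(e[0])+.5)/8-.5+[x0,y0];q=(c[i]+.5)/8-.5+[x0,y0]
        print(n,f,"ellipse",p.round(2),np.array(e[1])/8,"centroid",q.round(2),"->",ray(n,p,.137).round(4),ray(n,q,.137).round(4))
```

```text
[[ 91  87  86  85  84  80  77  79  82  84  85  84  85  85  85  86  85  84
   83  83  84]
 [ 83  83  82  82  85  89  91  93 103 109 111 115 124 127 127 128 129 129
  130 129 130]
 [130 130 130 130 131 134 135 136 143 149 152 156 164 169 169 170 171 172
  172 170 171]
 [172 172 171 169 168 165 162 159 159 163 168 171 177 181 183 185 186 188
  188 187 187]
 [187 187 186 184 177 166 158 149 144 148 153 158 163 168 175 181 187 190
  190 190 190]
 [188 189 188 184 170 149 133 125 122 125 128 130 133 141 153 166 179 187
  191 191 191]
 [189 190 189 184 168 141 121 115 114 115 116 115 116 120 130 147 169 185
  190 192 192]
 [190 190 190 187 176 156 139 128 124 123 121 120 120 123 131 146 167 184
  190 192 192]
 [191 190 190 190 186 177 166 157 150 147 143 142 144 150 156 167 178 187
  190 192 193]
 [192 191 191 191 190 188 184 180 176 174 171 169 171 177 182 185 188 190
  192 192 193]
 [193 192 191 191 192 190 190 189 188 187 185 184 186 189 191 193 192 191
  191 191 192]
 [194 193 192 192 191 191 191 191 190 190 189 189 189 191 192 193 194 192
  191 191 192]
 [194 194 193 192 191 191 191 19
[... 1453 characters left out ...]
63 168 168
  168]
 [171 170 169 169 157 132  99  78  70  69  71  80 103 136 159 166 168 168
  168]
 [169 169 169 169 168 158 138 122 109 108 115 125 144 160 167 168 168 168
  168]
 [170 169 169 169 169 168 164 159 151 150 155 159 166 168 168 168 168 169
  168]
 [169 169 169 169 169 168 168 168 167 167 168 168 168 168 168 168 169 168
  168]
 [170 169 169 170 169 169 169 169 169 169 169 169 169 169 169 168 169 168
  168]]
top 0.8 ellipse [409.84 266.48] [11.84835339 12.27214909] centroid [409.84 266.48] -> [ 0.4914 -0.2497  0.137 ] [ 0.4914 -0.2497  0.137 ]
top 0.87 ellipse [409.83 266.47] [12.45336723 12.87026501] centroid [409.83 266.47] -> [ 0.4914 -0.2497  0.137 ] [ 0.4914 -0.2497  0.137 ]
```

Run:
```python
from h import *
for f,p,q in(("top5",[.491,-.2504,.3301],[.001,-.261,.965,-.008]),("top6",[.4898,-.2504,.3305],[-.042,-.261,.964,-.012])):
    im=cv2.imread(f"pics/{f}.png").astype(float);R=Ro.from_quat([q[1],q[2],q[3],q[0]]).as_matrix();p=np.array(p)
    red=im[...,2]-np.maximum(im[...,0],im[...,1])
    g=p-R[:,2]*(.0187+.0026)-R[:,0]*.004
    # key upright-ish axes: bar along horizontal of -x
    th=np.radians(5 if f=="top5" else 0)
    b=-R[:,0].copy(); b[2]=0;b/=np.linalg.norm(b)
    if f=="top5": b=b*np.cos(th)+np.array([0,0,1])*np.sin(th)
    n=R[:,1];u=np.cross(b,n);u*=np.sign(u[2])
    C=np.array([proj("top",g+b*i*.05+n*j*.007+u*k*.007) for i in(-1,1) for j in(-1,1) for k in(-1,1)],np.float32)
    h=cv2.convexHull(C)[:,0];S=8;m=np.zeros((480*S,640*S),np.uint8);cv2.fillPoly(m,[((h+.5)*S).astype(np.int32)],1)
    m=cv2.resize(m.astype(np.float32),(640,480),interpolation=cv2.INTER_AREA)
    print(f,"hull",h.round(1).tolist())
    for v in range(230,292,3):
        r=red[v,405:450];i=np.nonzero(r>55)[0];j=np.nonzero(m[v,405:450]>.5)[0]
        if len(i) and len(j):
            # subpixel width
            print(v,"meas",i.min()+405,i.max()+405,"pred",j.min()+405,j.max()+405, r[max(0,i.min()-3):i.max()+4].astype(int))
```

```text
top5 hull [[444.70001220703125, 273.5], [439.29998779296875, 276.6000061035156], [437.29998779296875, 276.5], [415.6000061035156, 237.10000610351562], [421.0, 234.1999969482422], [422.70001220703125, 233.60000610351562]]
236 meas 418 422 pred 418 424 [32 32 40 61 81 98 98 69 40 32 31]
239 meas 418 423 pred 417 425 [ 26  25  43  78 101 108 110 108  90  55  33  30]
242 meas 419 425 pred 419 427 [ -2   4  21  57  90 105 110 110 107  85  44  19   9]
245 meas 421 426 pred 420 429 [  4   9  30  67  96 107 109 102  72  19   6   6]
248 meas 423 425 pred 422 430 [  5  14  44  80 100  81  28   7   6]
top6 hull [[445.0, 272.8999938964844], [439.5, 276.0], [437.79998779296875, 276.5], [414.8999938964844, 237.39999389648438], [416.3999938964844, 236.39999389648438], [421.79998779296875, 233.39999389648438]]
236 meas 418 422 pred 417 423 [31 32 41 62 83 98 90 62 38 31 29]
239 meas 418 423 pred 416 425 [ 26  28  51  84 103 106 109 107  88  48  16   6]
242 meas 419 424 pred 418 426 [ -1   3  24  62  93 104 107 101  72  18   5   5]
245 meas 421 423 pred 420 428 [ 4 13 35 72 95 84 40  9  4]
```

Request:
step_arm(
  offset=[
    [0, 0, -3.5],
    [0, -1.0, -3.5],
    [0, -1.0, -1.3],
    [0, -1.4, -1.3],
    [0, -1.8, -1.3],
    [0, -2.2, -1.3],
    [0, -2.6, -1.3],
    [0.6, -2.4, -1.3],
    [0.6, -1.8, -1.3],
    [0.6, -1.2, -1.3],
    [-0.6, -1.4, -1.3],
    [-0.6, -2.0, -1.3],
  ],
  delta_rot=[
    [0, 0, 0],
    [0, 0, 0],
    [0, 0, 0],
    [0, 0, 0],
    [0, 0, 0],
    [0, 0, 0],
    [0, 0, 0],
    [0, 0, 0],
    [0, 0, 0],
    [0, 0, 0],
    [0, 0, 0],
    [0, 0, 0],
  ],
  grip=[8, 8, 8, 8, 8, 8, 8, 8, 8, 8, 8, 8],
)

```text
time: 14.6
eef_pos: [0.4886, -0.2543, 0.2737]
tcp_rot: [-0.026, -0.261, 0.965, -0.008]
contact_force: [-1.5, 0.2, 6.0]
gripper_width: 0.0124
grasp_force: 91.9
```

```bash
python3 m.py | head -5
```

```text
z [-0.0457 -0.028  -0.9986] grasp [ 0.4894 -0.2538  0.2924] F [-1.5  0.2  6. ] T [0.19 0.54 0.02] down in tool [-0.054  0.001  0.999] q7 2.35 t 14.6
grip [352.84 137.64] tip [348.8  194.58]
slope -0.0758 expected -0.0709 rms 0.14 n 31
u at tip row 347.48 at grip row 351.8 n rows 31
185 345 352; 186 344 352; 187 None None; 188 344 362; 189 349 362; 190 343 363; 191 342 365; 192 342 369; 193 342 371; 194 346 371; 195 345 371; 196 345 371; 197 346 371; 198 346 371; 199 346 371;
```

Run:
```python
from h import *
np.set_printoptions(linewidth=200)
t=cv2.imread("pics/t.png").astype(int).mean(2).astype(int)
print("cols 396..428");
for v in range(250,284): print(v,t[v,396:429])
for z in(.137,.167,.18): print(z,proj("top",[.4914,-.2497,z]).round(1))
```

```text
cols 396..428
250 [180 181 181 180 180 180 179 180 180 179 179 179 179 179 179 179 178 179 174 146  88  69  83  86  67  45  41  40  42  42  43  44  46]
251 [181 181 181 180 181 179 180 180 179 179 179 179 178 179 180 180 179 179 178 162 119  73  73  81  66  44  42  40  41  44  43  45  44]
252 [180 180 179 180 179 180 179 180 179 180 179 179 179 180 179 179 179 180 179 175 145  86  66  72  63  44  40  41  41  42  43  43  44]
253 [179 180 180 180 180 180 179 180 180 179 180 180 180 180 180 180 180 178 179 177 160 114  65  61  57  43  41  41  41  40  43  44  43]
254 [180 180 180 180 180 180 180 180 181 181 180 181 180 180 179 178 178 178 178 178 174 138  71  50  46  41  40  41  40  41  41  42  43]
255 [180 181 181 180 180 180 181 181 180 180 181 179 179 180 179 179 179 179 179 179 175 145  80  48  43  41  41  40  41  42  41  41  42]
256 [181 181 181 181 181 181 181 180 179 180 179 179 179 180 179 180 180 179 179 179 177 158 110  55  40  41  40  40  41  42  43  42  42]
257 [181 181 180 180 181 180 180 180 179 180 180 180 180 180 179 179 179 179 178 179 178 171 134  63  41  41  40  40  40
[... 2964 characters left out ...]
  98  98  98  99  99  98  99  99  98  98  98  98  98  98  98  98  96  79  56  60  70  94]
280 [101 101 101 100 100 100 100 100  99 100  99  99  99  98  99  99  99  99  99  98  98  98  98  98  98  97  97  96  88 100 125 129 133]
281 [100 101 100 100 100  99 100  99 100 100  99  99 100  99  98  99  99  99  99  98  98  98  98  99 100 103 103 103 104 137 169 162 137]
282 [100 100 100 100 100  99  99  99  99  99 100  99  99 100  99 100  99  99  99 100  98  99 101 106 123 139 142 142 144 159 174 150 102]
283 [100 100 100  99 100 100 100 100  99  99  99  99  99  99  99  99  99  99  99 100 100 104 122 141 158 173 175 175 175 176 175 142  84]
0.137 [409.8 266.5]
0.167 [412.3 265.3]
0.18 [413.4 264.8]
```

All the cues now agree: the socket's left edge in the top view is about 1.6 px beyond the mouth, its front edge sits low in the side view, and the moment points the same way. The tip is about 3–4 mm too far in +y and 1 mm in +x. I'll shift and probe again.

Request:
step_arm(
  offset=[
    [0, 0, -4],
    [1.4, -1.4, -4],
    [2.4, -2.4, -4],
    [2.4, -2.4, -2],
    [2.4, -2.4, -0.5],
    [2.7, -2.7, -0.5],
    [3.1, -3.1, -0.5],
    [2.2, -3.3, -0.5],
    [1.6, -2.8, -0.5],
    [2.4, -2.2, -0.5],
    [3.2, -2.4, -0.5],
    [2.7, -2.7, -0.5],
  ],
  delta_rot=[
    [0, 0, 0],
    [0, 0, 0],
    [0, 0, 0],
    [0, 0, 0],
    [0, 0, 0],
    [0, 0, 0],
    [0, 0, 0],
    [0, 0, 0],
    [0, 0, 0],
    [0, 0, 0],
    [0, 0, 0],
    [0, 0, 0],
  ],
  grip=[8, 8, 8, 8, 8, 8, 8, 8, 8, 8, 8, 8],
)

```text
time: 16.2
eef_pos: [0.4874, -0.2577, 0.2734]
tcp_rot: [-0.026, -0.261, 0.965, -0.007]
contact_force: [0.1, 0.1, -2.5]
gripper_width: 0.0122
grasp_force: 90.8
```

```bash
python3 m.py | head -4
python3 - <<'E'
from h import *
np.set_printoptions(linewidth=200)
t=cv2.imread("pics/t.png").astype(int).mean(2).astype(int)
for v in range(257,275): print(v,t[v,396:424])
E
```

```text
z [-0.0458 -0.0269 -0.9986] grasp [ 0.4883 -0.2572  0.2921] F [ 0.1  0.1 -2.5] T [ 0.18  0.05 -0.03] down in tool [-0.053  0.     0.999] q7 2.35 t 16.2
grip [353.3  137.37] tip [349.24 194.18]
slope -0.086 expected -0.0714 rms 0.16 n 31
u at tip row 347.53 at grip row 352.42 n rows 31
257 [181 181 180 180 180 180 180 180 180 180 180 180 179 180 179 179 179 178 179 178 179 173 138  69  48  43  42  41]
258 [181 181 181 180 180 181 181 180 180 180 180 179 180 179 178 178 178 179 179 178 178 175 141  73  47  41  41  40]
259 [180 181 180 180 180 180 181 180 180 179 179 178 176 171 169 174 177 178 178 178 176 172 139  69  44  42  42  41]
260 [180 180 180 180 180 180 179 180 179 179 178 172 156 143 143 154 161 166 172 164 150 143 114  60  43  41  41  41]
261 [180 180 180 181 179 179 179 180 178 173 162 148 120 105 123 133 138 136 137 120  93  80  62  45  43  43  43  41]
262 [180 180 180 180 180 180 180 179 168 145 130 121 106 110 126 126 115 101  78  62  51  47  44  45  47  47  45  42]
263 [180 180 178 178 178 179 180 177 150 106 110 113 100 106 109  97  76  65  56  55  51  46  47  51  52  
[... 609 characters left out ...]
3 131 105  99 100 100 105 124 123  87  66  69  73  61  53  54  57  57  54  50  49  49  52  49  44  41  44  49]
270 [177 161 130 105 101 101 102 106 121 114  75  69  74  63  52  53  54  56  53  47  44  46  50  52  50  52  52  49]
271 [181 177 151 111 102 101 101 106 136 140  93  72  65  61  58  57  51  50  47  44  43  46  57  73  85 102  98  57]
272 [181 180 164 130 104 100 100 103 124 141 120  90  79  79  96  93  54  45  45  44  45  64 100 128 138 149 132  66]
273 [181 180 176 150 109 100  99 100 105 123 125 100  96 116 144 133  78  48  47  48  61  87 119 142 145 144 120  64]
274 [180 180 179 164 131 106 101  99  99 103 103  99 102 139 170 158 117  77  73  69  84  96 101 104 105 104  93  67]
```

The force is gone, so it may have dropped in. I'll lower a bit to check.

Request:
step_arm(
  offset=[
    [-0.1, 0, 2],
    [-0.2, 0, 4],
    [-0.3, 0, 6],
    [-0.3, 0, 6],
  ],
  delta_rot=[
    [0, 0, 0],
    [0, 0, 0],
    [0, 0, 0],
    [0, 0, 0],
  ],
  grip=[8, 8, 8, 8],
)

```text
time: 16.8
eef_pos: [0.487, -0.2579, 0.2667]
tcp_rot: [-0.026, -0.261, 0.965, -0.007]
contact_force: [0.3, -1.1, -3.0]
gripper_width: 0.0126
grasp_force: 90.6
```

```bash
python3 m.py | head -4
```

```text
z [-0.0469 -0.0268 -0.9985] grasp [ 0.4879 -0.2574  0.2854] F [ 0.3 -1.1 -3. ] T [-0.23 -0.03  0.01] down in tool [-0.054 -0.001  0.999] q7 2.35 t 16.8
grip [353.28 139.95] tip [349.24 196.42]
slope -0.0821 expected -0.0716 rms 0.12 n 31
u at tip row 347.65 at grip row 352.29 n rows 31
```

Request:
step_arm(
  offset=[
    [-0.3, 0, 6],
    [-0.6, 0, 12],
    [-1.0, 0, 18],
    [-1.3, 0, 24],
    [-1.6, 0, 30],
    [-1.9, 0, 36],
    [-2.2, 0, 42],
    [-2.5, 0, 48],
    [-2.8, 0, 54],
    [-3.0, 0, 58],
    [-3.0, 0, 58],
  ],
  delta_rot=[
    [0, 0, 0],
    [0, 0, 0],
    [0, 0, 0],
    [0, 0, 0],
    [0, 0, 0],
    [0, 0, 0],
    [0, 0, 0],
    [0, 0, 0],
    [0, 0, 0],
    [0, 0, 0],
    [0, 0, 0],
  ],
  grip=[8, 8, 8, 8, 8, 8, 8, 8, 8, 8, 8],
)

```text
time: 18.27
eef_pos: [0.4871, -0.2577, 0.2088]
tcp_rot: [-0.026, -0.261, 0.965, -0.007]
contact_force: [-0.5, -0.0, -3.2]
gripper_width: 0.0129
grasp_force: 90.6
```

```bash
python3 m.py | head -2
```

```text
z [-0.0467 -0.0265 -0.9986] grasp [ 0.4879 -0.2572  0.2275] F [-0.5 -0.  -3.2] T [-0.21  0.05  0.01] down in tool [-0.054 -0.001  0.999] q7 2.31 t 18.275
grip [351.71 161.57] tip [347.86 215.31]
```

In the well with about 18 mm to go to the stem. I'll lower to just above it, then release and regrip with the tool upright to take out the tilt.

Request:
step_arm(
  offset=[
    [-0.2, 0, 4],
    [-0.4, 0, 8],
    [-0.6, 0, 11],
    [-0.7, 0, 13],
    [-0.8, 0, 15],
    [-0.9, 0, 16.5],
    [-0.9, 0, 16.5],
  ],
  delta_rot=[
    [0, 0, 0],
    [0, 0, 0],
    [0, 0, 0],
    [0, 0, 0],
    [0, 0, 0],
    [0, 0, 0],
    [0, 0, 0],
  ],
  grip=[8, 8, 8, 8, 8, 8, 8],
)

```text
time: 19.25
eef_pos: [0.4874, -0.2579, 0.1927]
tcp_rot: [-0.026, -0.261, 0.965, -0.007]
contact_force: [0.6, -1.0, -3.5]
gripper_width: 0.0127
grasp_force: 90.6
```

```bash
python3 m.py | head -2
```

```text
z [-0.046  -0.027  -0.9986] grasp [ 0.4882 -0.2573  0.2114] F [ 0.6 -1.  -3.5] T [-0.25 -0.04 -0.01] down in tool [-0.053  0.     0.999] q7 2.3 t 19.25
grip [351.19 167.36] tip [347.4  220.36]
```

Request:
step_arm(
  offset=[
    [0, 0, 1],
    [-0.1, 0, 2],
    [-0.1, 0, 2.7],
    [-0.1, 0, 2.7],
  ],
  delta_rot=[
    [0, 0, 0],
    [0, 0, 0],
    [0, 0, 0],
    [0, 0, 0],
  ],
  grip=[8, 8, 8, 8],
)

```text
time: 19.85
eef_pos: [0.4882, -0.2582, 0.1912]
tcp_rot: [-0.025, -0.261, 0.965, -0.008]
contact_force: [-1.9, -0.9, 3.1]
gripper_width: 0.0125
grasp_force: 91.6
```

```bash
python3 m.py | head -1
```

```text
z [-0.0441 -0.0282 -0.9986] grasp [ 0.489  -0.2577  0.2099] F [-1.9 -0.9  3.1] T [-0.18  0.22  0.16] down in tool [-0.052  0.002  0.999] q7 2.3 t 19.85
```

Request:
step_arm(
  offset=[
    [0, 0, -0.5],
    [0, 0, -0.5],
    [0, 0, -0.5],
    [0, 0, -0.5],
  ],
  delta_rot=[
    [0, 0, 0],
    [0, 0, 0],
    [0, 0, 0],
    [0, 0, 0],
  ],
  grip=[30, 50, 50, 50],
  force=60,
)

```text
time: 20.45
eef_pos: [0.4872, -0.2576, 0.1903]
tcp_rot: [-0.026, -0.261, 0.965, -0.007]
contact_force: [1.0, -0.5, 0.2]
gripper_width: 0.0502
grasp_force: 0.0
```

```bash
python3 m.py; python3 -c "
from h import *
go([.492,-.253,.1933],30.3)"
```

```text
z [-0.0464 -0.0266 -0.9986] grasp [ 0.488  -0.2571  0.2089] F [ 1.  -0.5  0.2] T [ 0.02 -0.05  0.  ] down in tool [-0.053 -0.     0.999] q7 2.3 t 20.45
grip [351.19 168.26] tip [347.4  221.16]
slope 0.877 expected -0.0716 rms 2.11 n 26
u at tip row 378.38 at grip row 331.99 n rows 26
212 None None; 213 None None; 214 None None; 215 None None; 216 None None; 217 None None; 218 None None; 219 None None; 220 None None; 221 None None; 222 None None; 223 None None; 224 None None; 225 None None; 226 None None; 
side g [351.2 168.3] [([327, 170, 26, 10, 109], [340.0, 174.6])]
 expected end [334.3 171.8]
 expected end [367.6 164.9]
top g [418.9 264.9] []
 expected end [408.7 248. ]
 expected end [429.2 282.2]
pos [ 0.4873 -0.2577  0.1905] yaw -149.69 q7 2.3 F [-0.  -0.3 -0.3] T [ 0.05 -0.07  0.01]
offset [-6.3  1.7 -3.2] rot [ 0.   -3.06  0.01]
```

Run:
```python
from h import *
np.set_printoptions(linewidth=220)
s=cv2.imread("pics/s.png").astype(int);red=s[...,2]-np.maximum(s[...,0],s[...,1])
print("side red, cols 322..372")
for v in range(160,184): print(v,red[v,322:373:1])
g=s.mean(2).astype(int)
print("gray cols 336..366")
for v in range(176,200): print(v,g[v,336:367])
t=cv2.imread("pics/t.png").astype(int);rt=t[...,2]-np.maximum(t[...,0],t[...,1]);ys,xs=np.nonzero(rt[225:300,390:450]>45);print("top red",[(x+390,y+225,rt[y+225,x+390]) for x,y in zip(xs,ys)][:40])
for X in([.4914,-.25,.212],[.4914,-.25,.137]):print(proj("side",X).round(1),proj("top",X).round(1))
```

```text
side red, cols 322..372
160 [ 3  3  3  3  3  4  4  4  4  4  4  4  3  3  4  4  4  3  3  4  3  2  0  2 -1  0  0  0  1  2  3  1  1 -1  1  0 -1  0 -1  0 -1 -1 -1 -1  0  2  2  3  3  3  3]
161 [ 3  3  3  3  4  3  4  4  5  3  2  3  3  3  3  3  3  3  4  3  3  2  1  0  1  0 -1  0  2  2  2  2  0  0  0  0  0 -1 -1 -1 -1 -1 -1  0  1  3  3  3  3  3  4]
162 [ 3  4  4  4  3  4  4  4  4  4  3  3  3  3  4  4  4  4  3  4  3  2  2 -1  1  0  1  1  1  2  3  2  1  1 -1  0 -2 -1  0  0 -1  0  0  0  1  2  3  3  4  4  3]
163 [ 4  4  5  4  4  4  4  4  4  4  3  3  3  3  4  3  4  4  4  3  3  3  1  0 -1  1  0  1  1  3  3  2  1  0 -1  0  1 -1 -1 -1  1  0  0  1  2  3  3  4  3  3  4]
164 [ 3  4  4  4  4  4  4  4  3  4  4  4  4  3  4  3  4  3  4  3  3  2  1  1  1  1 -1  0  1  2  3  3  2  0  0  0 -1  1 -1 -1  2  2  2  3  2  4  3  3  3  3  4]
165 [ 4  3  4  4  4  4  4  4  4  4  4  4  4  3  3  3  3  3  3  4  3  2  2  0  1  0  1  0  1  2  3  2  1  1  0 -1  0 -1  0  0  1  3  3  2  3  3  3  3  2  3  3]
166 [ 4  4  4  3  4  4  3  4  4  4  4  3  4  3  3  3  3  3  3  4  3  2  1  1 -1  1 -1  0  1  2  3  3  2  2  0  1  0  0  1 
[... 7457 characters left out ...]
t64(407), np.int64(246), np.int64(106)), (np.int64(408), np.int64(246), np.int64(96)), (np.int64(409), np.int64(246), np.int64(49)), (np.int64(405), np.int64(247), np.int64(90)), (np.int64(406), np.int64(247), np.int64(105)), (np.int64(407), np.int64(247), np.int64(106)), (np.int64(408), np.int64(247), np.int64(105)), (np.int64(409), np.int64(247), np.int64(77)), (np.int64(405), np.int64(248), np.int64(74)), (np.int64(406), np.int64(248), np.int64(101)), (np.int64(407), np.int64(248), np.int64(107)), (np.int64(408), np.int64(248), np.int64(106)), (np.int64(409), np.int64(248), np.int64(96)), (np.int64(405), np.int64(249), np.int64(54))]
[349.9 168.1] [416.4 263.4]
[348.1 194.2] [409.9 266.5]
```

Run:
```python
from h import *
from scipy.optimize import least_squares
# unknown: tilt a (along d), b (along n), yaw; tip fixed at camera-frame well axis z=.054
def model(p,what):
    a,b,yw=p[:3];d=np.array([np.cos(yw),np.sin(yw),0]);n=np.array([np.sin(yw),-np.cos(yw),0])
    ax=np.array([0,0,1.])+a*d+b*n;ax/=np.linalg.norm(ax)
    bx=d-ax*(d@ax);bx/=np.linalg.norm(bx);tip=np.array([.4914+p[3],-.25+p[4],.054]);c=tip+.158*ax
    return tip,ax,bx,c
def f(p):
    tip,ax,bx,c=model(p,0)
    L=proj("side",c+.05*bx);Rr=proj("side",c-.05*bx);T=proj("top",c+.05*bx)
    s1=proj("side",tip+ax*.105)  # ~ row 183
    s2=proj("side",tip+ax*.085)
    return [*(L-[326.7,176.6]),(Rr[0]-362.9),Rr[1]-170.8,*(T-[405,241.5]),s1[0]-344.6,s2[0]-344.8,p[3]*1000,p[4]*1000]
r=least_squares(f,[.09,0,np.radians(30.3),0,0]);tip,ax,bx,c=model(r.x,0)
print("lean deg along bar, n",np.degrees(r.x[:2]).round(2),"yaw",np.degrees(r.x[2]).round(1),"tipoff mm",(r.x[3:]*1000).round(1),"bar",c.round(4),"res",np.round(r.fun,1))
```

```text
lean deg along bar, n [ 5.97 -8.23] yaw 9.3 tipoff mm [-0.2 -0.2] bar [ 0.5036 -0.2256  0.2096] res [-1.1 -2.8  1.3 -0.5 -1.7 -1.9  0.8  0.8 -0.2 -0.2]
```

The released key now leans against one finger, about 6° along the bar and about 8° sideways. I'll line the tool up with the bar and close, which squares it up again.

Request:
step_arm(
  offset=[
    [-5, 0.6, -0.3],
    [-11, 1.3, -0.6],
    [-17, 2, -1],
    [-21.8, 2.6, -1.2],
    [-21.8, 2.6, -1.2],
    [-21.8, 2.6, -1.2],
    [-21.8, 2.6, -1.2],
    [-21.8, 2.6, -1.2],
    [-21.8, 2.6, -1.2],
    [-21.8, 2.6, -1.2],
  ],
  delta_rot=[
    [0, 1, 0],
    [0, 2, 0],
    [0, 3, 0],
    [0, 3, 0],
    [0, 3, 0],
    [0, 3, 0],
    [0, 3, 0],
    [0, 3, 0],
    [0, 3, 0],
    [0, 3, 0],
  ],
  grip=[50, 50, 50, 50, 40, 30, 22, 16, 8, 8],
  force=40,
)

```text
time: 21.8
eef_pos: [0.5046, -0.2447, 0.1908]
tcp_rot: [-0.051, -0.261, 0.964, -0.014]
contact_force: [0.3, -0.8, 1.7]
gripper_width: 0.0126
grasp_force: 40.4
```

```bash
python3 m.py
python3 - <<'E'
from h import *
s=cv2.imread("pics/s.png").astype(int);g=s.mean(2).astype(int)
np.set_printoptions(linewidth=200)
for v in range(170,198,2): print(v,g[v,334:362])
E
```

```text
z [-0.0916 -0.0536 -0.9944] grasp [ 0.5063 -0.2437  0.2094] F [ 0.3 -0.8  1.7] T [ 0.06  0.25 -0.08] down in tool [-0.106  0.     0.994] q7 2.21 t 21.8
grip [344.11 169.52] tip [340.75 222.8 ]
slope 0.6132 expected -0.063 rms 2.75 n 25
u at tip row 369.75 at grip row 337.08 n rows 25
213 None None; 214 None None; 215 None None; 216 None None; 217 None None; 218 None None; 219 None None; 220 None None; 221 None None; 222 None None; 223 None None; 224 None None; 225 None None; 226 None None; 227 None None; 
side g [344.1 169.5] [([351, 169, 15, 5, 50], [358.2, 171.1]), ([333, 172, 10, 5, 35], [337.3, 174.2])]
 expected end [327. 174.]
 expected end [360.7 165.2]
top g [413.7 257.6] [([415, 264, 4, 7, 17], [416.8, 266.5])]
 expected end [403.4 241. ]
 expected end [424.1 274.6]
170 [111 110 110 109 102  83  56  43  54  74  77  57  37  30  30  33  45  60  70  68  66  64  63  64  65  67  71  71]
172 [104 103 100  89  77  65  55  51  62  75  78  60  38  32  30  32  40  50  53  53  54  54  53  55  56  57  59  61]
174 [ 74  71  67  59  54  53  53  54  63  76  78  61  40  33  33  38  50  65  
[... 637 characters left out ...]
3 159 167 169 167 164 164 164 162 160 158 156 142 112  94  97 116 141 152 154 154 154 154 154 155 155 157 150]
188 [103 103 104 100  93  88  86  84  80  74  71  72  76  82  89  88  83  85  87  88  88  86  85  85  86  88  96 120]
190 [133 132 132 133 132 124 103  82  74  73  75  77  78  84  92 106 135 161 173 175 175 176 176 176 176 176 178 182]
192 [193 193 192 192 191 186 167 133 109 101 101 100  93  89  92 102 127 154 170 175 172 174 183 182 172 167 167 167]
194 [196 196 196 194 194 192 185 172 151 123 107 103  94  91  90  93 101 108 111 112 107 109 121 121 110 103 102 102]
196 [194 190 180 171 167 158 141 129 121 109 101  99  94  92  92  96 101 102  99  96  96  96  97  97  98  98  98  97]
```

Closing stood the key up: the shank is at column 348.5 and the bar centre at 349.3. The tool is tilted and about 15 mm off-centre on the bar, so I'll open slightly, square up over the axis and regrip.

Request:
step_arm(
  offset=[
    [0, 0, 0],
    [0, 0, 0],
    [5, 0, -0.4],
    [10, 0.1, -0.7],
    [14.3, 0.1, -1],
    [14.3, 0.1, -1],
    [14.3, 0.1, -1],
    [14.3, 0.1, -1],
    [14.3, 0.1, -1],
  ],
  delta_rot=[
    [0, 0, 0],
    [0, 0, 0],
    [0, -2, 0],
    [0, -4, 0],
    [0, -6.1, 0],
    [0, -6.1, 0],
    [0, -6.1, 0],
    [0, -6.1, 0],
    [0, -6.1, 0],
  ],
  grip=[18, 18, 18, 18, 18, 18, 8, 8, 8],
  force=60,
)

```text
time: 23.02
eef_pos: [0.4927, -0.2518, 0.1935]
tcp_rot: [0.0, -0.262, 0.965, -0.0]
contact_force: [-1.2, 0.1, 3.8]
gripper_width: 0.0122
grasp_force: 60.7
```

```bash
cat > m2.py <<'E'
from h import *
o=st();s=env.snapshot("side").astype(int);cv2.imwrite("pics/s.png",s)
g=s.mean(2)
for v in(178,180,182,184,186):
    a=g[v,338:360];w=np.clip(np.percentile(a,70)-8-a,0,None);print(v,round((w*np.arange(338,360)).sum()/w.sum(),2),end="; ")
red=s[...,2]-np.maximum(s[...,0],s[...,1])
k,l,stt,ce=cv2.connectedComponentsWithStats((red[150:190,320:385]>60).astype(np.uint8))
print([( (stt[i][:4]+[320,150,0,0]).tolist(),(ce[i]+[320,150]).round(1).tolist()) for i in range(1,k) if stt[i][4]>6])
R=rot(o).as_matrix();p=o["eef_pos"]-R[:,2]*.0187
print([proj("side",p+R[:,0]*e).round(1).tolist() for e in(.05,0,-.05)])
for z in(.17,.18,.212):print(proj("side",[.4914,-.25,z]).round(1),end=" ")
E
python3 m2.py
```

```text
z [ 3.e-04 -4.e-04 -1.e+00] grasp [ 0.4927 -0.2518  0.2122] F [-1.2  0.1  3.8] T [-0.32  0.56 -0.07] down in tool [0. 0. 1.] q7 2.33 t 23.025
178 346.09; 180 348.38; 182 348.23; 184 348.05; 186 348.3; [([356, 169, 10, 5], [360.6, 170.9]), ([332, 170, 16, 8], [339.3, 173.6])]
[[365.9, 165.3], [349.4, 167.7], [332.5, 170.3]]
[348.9 182.9] [349.1 179.4] [349.9 168.1] [ WARN:0@0.721] global loadsave.cpp:1063 imwrite_ Unsupported depth image for selected encoder is fallbacked to CV_8U.
```

The bar appears about 4.5 px lower than the grasp point, which matches a bar at z≈0.198. The socket may already have dropped over the square. I'll check that fit numerically before acting.

Run:
```python
from h import *
np.set_printoptions(linewidth=200)
s=cv2.imread("pics/s.png").astype(int);red=s[...,2]-np.maximum(s[...,0],s[...,1])
R=rot().as_matrix();b=-R[:,0]*.05
for z in(.212,.198):
    c=np.array([.4914,-.251,z]);print(z,[proj("side",c+e*b).round(1).tolist() for e in(1,.6,-.6,-1)])
for u in(334,337,340,356,358,360,362,364): 
    w=np.clip(red[155:190,u]-40,0,None);print(u,"v centroid",round((w*np.arange(155,190)).sum()/max(w.sum(),1),2), "rows",np.nonzero(w>20)[0][[0,-1]]+155)
# reference: same measure when held in the air (side5), known grasp height
s=cv2.imread("pics/side6.png").astype(int);red=s[...,2]-np.maximum(s[...,0],s[...,1])
for u in(338,342,346,366): 
    w=np.clip(red[95:135,u]-40,0,None);print("ref",u,round((w*np.arange(95,135)).sum()/max(w.sum(),1),2))
```

```text
0.212 [[333.0, 170.5], [339.8, 169.4], [359.9, 166.4], [366.4, 165.5]]
0.198 [[332.7, 175.5], [339.5, 174.5], [359.4, 171.4], [365.9, 170.4]]
334 v centroid 174.18 rows [172 177]
337 v centroid 173.89 rows [172 176]
340 v centroid 173.65 rows [171 176]
356 v centroid 173.11 rows [172 172]
358 v centroid 172.08 rows [170 173]
360 v centroid 171.53 rows [169 172]
362 v centroid 171.16 rows [169 172]
364 v centroid 171.19 rows [169 172]
ref 338 115.48
ref 342 115.18
ref 346 115.19
ref 366 113.53
```

The bar height matches a seated key (z≈0.198): the socket has dropped onto the square. I'll open a little, go down to the bar's centre and regrip.

Request:
step_arm(
  offset=[
    [0, 0, 0],
    [0, 0, 0],
    [0, 0, 5],
    [0, 0, 10],
    [0, 0, 13.5],
    [0, 0, 13.5],
  ],
  delta_rot=[
    [0, 0, 0],
    [0, 0, 0],
    [0, 0, 0],
    [0, 0, 0],
    [0, 0, 0],
    [0, 0, 0],
  ],
  grip=[30, 30, 30, 30, 30, 30],
  force=25,
)

```text
time: 23.82
eef_pos: [0.4923, -0.2515, 0.1791]
tcp_rot: [0.0, -0.261, 0.965, 0.0]
contact_force: [0.1, -0.2, -0.3]
gripper_width: 0.03
grasp_force: 0.0
```

```bash
python3 m2.py 2>/dev/null
python3 - <<'E'
from h import *
t=env.snapshot("top").astype(int);rt=t[...,2]-np.maximum(t[...,0],t[...,1])
for v in range(238,292,2):
    w=np.clip(rt[v,392:440]-40,0,None)
    if w.sum()>60: print(v,round((w*np.arange(392,440)).sum()/w.sum(),1),(w>20).sum(),end="; ")
for yw in(10,20,30):
    d=np.array([np.cos(np.radians(yw)),np.sin(np.radians(yw)),0])*.05;c=np.array([.4914,-.25,.2]);print(yw,[proj(n,c+e*d).round(1).tolist() for n in("top","side") for e in(1,-1)])
E
```

```text
z [-1.e-04  8.e-04 -1.e+00] grasp [ 0.4923 -0.2515  0.1978] F [ 0.1 -0.2 -0.3] T [-0.05 -0.02 -0.02] down in tool [ 0.    -0.001  1.   ] q7 2.32 t 23.825
178 352.71; 180 352.21; 182 350.33; 184 348.65; 186 348.61; [([358, 169, 9, 5], [361.8, 170.8]), ([332, 170, 17, 7], [340.4, 173.3])]
[[365.6, 170.4], [349.2, 172.9], [332.4, 175.5]]
[348.9 182.9] [349.1 179.4] [349.9 168.1] 248 407.2 5; 250 407.8 5; 252 408.9 5; 254 409.4 4; 256 409.7 2; 10 [[411.8, 244.8], [418.8, 283.3], [330.8, 172.5], [368.3, 172.2]]
20 [[408.6, 245.6], [422.1, 282.5], [331.5, 173.7], [367.4, 171.0]]
30 [[405.5, 246.9], [425.2, 281.2], [332.7, 174.9], [366.0, 169.9]]
```

Request:
step_arm(
  offset=[
    [0, 0, 0],
    [0, 0, 0],
    [0, 0, 0],
    [0, 0, 0],
    [0, 0, 0],
  ],
  delta_rot=[
    [0, 0, 2],
    [0, 0, 4],
    [0, 0, 4],
    [0, 0, 4],
    [0, 0, 4],
  ],
  grip=[30, 30, 18, 8, 8],
  force=40,
)

```text
time: 24.55
eef_pos: [0.4928, -0.2516, 0.1798]
tcp_rot: [0.0, -0.228, 0.974, -0.0]
contact_force: [-0.1, -0.3, 1.9]
gripper_width: 0.0132
grasp_force: 41.6
```

```bash
python3 -c "
from h import *
go([0,0,0])"
```

```text
pos [ 0.4928 -0.2516  0.1798] yaw -153.69 q7 2.26 F [-0.1 -0.3  1.9] T [ 0.07  0.1  -0.  ]
offset [330.4 444.  179.5] rot [-0.01  0.05 -0.  ]
```

Gripped with almost no side force. Now a small clockwise turn to feel the torque.

Request:
step_arm(
  offset=[
    [0, 0, 0],
    [0, 0, 0],
    [0, 0, 0],
    [0, 0, 0],
    [0, 0, 0],
  ],
  delta_rot=[
    [0, 0, 3],
    [0, 0, 6],
    [0, 0, 9],
    [0, 0, 12],
    [0, 0, 12],
  ],
  grip=[8, 8, 8, 8, 8],
)

```text
time: 25.18
eef_pos: [0.4927, -0.2515, 0.1799]
tcp_rot: [0.0, -0.125, 0.992, 0.0]
contact_force: [-0.3, 0.5, 1.2]
gripper_width: 0.0137
grasp_force: 41.6
```

```bash
python3 -c "
from h import *
go([0,0,0])"
```

```text
pos [ 0.4927 -0.2515  0.1799] yaw -165.63 q7 2.06 F [-0.3  0.5  1.2] T [0.16 0.23 0.08]
offset [415.  365.9 179.5] rot [-0.    0.04 -0.  ]
```

Request:
step_arm(
  offset=[
    [0, 0, 0],
    [0, 0, 0],
    [0, 0, 0],
    [0, 0, 0],
  ],
  delta_rot=[
    [0, 0, 3],
    [0, 0, 6],
    [0, 0, 9],
    [0, 0, 12],
  ],
  grip=[8, 8, 8, 8],
)

```text
time: 25.68
eef_pos: [0.4927, -0.2515, 0.1799]
tcp_rot: [0.0, -0.02, 1.0, 0.0]
contact_force: [-0.8, -0.4, 1.1]
gripper_width: 0.013
grasp_force: 41.7
```

```bash
python3 -c "
from h import *
go([0,0,0])"
```

```text
pos [ 0.4927 -0.2515  0.1799] yaw -177.7 q7 1.86 F [-0.8 -0.4  1.1] T [0.14 0.21 0.1 ]
offset [482.3 271.  179.6] rot [0.01 0.04 0.  ]
```

Request:
step_arm(
  offset=[
    [0, 0, 0],
    [0, 0, 0],
    [0, 0, 0],
    [0, 0, 0],
    [0, 0, 0],
  ],
  delta_rot=[
    [0, 0, 3],
    [0, 0, 6],
    [0, 0, 9],
    [0, 0, 12],
    [0, 0, 15],
  ],
  grip=[8, 8, 8, 8, 8],
)

```text
time: 26.3
eef_pos: [0.4927, -0.2514, 0.1799]
tcp_rot: [0.0, 0.111, 0.994, 0.0]
contact_force: [-1.9, 0.6, 2.4]
gripper_width: 0.0131
grasp_force: 41.7
```

```bash
python3 -c "
from h import *
go([0,0,0])"; python3 m2.py 2>/dev/null
```

```text
pos [ 0.4927 -0.2514  0.1799] yaw 167.31 q7 1.61 F [-1.9  0.6  2.4] T [0.18 0.21 0.16]
offset [536.  137.  179.7] rot [0.02 0.03 0.  ]
z [ 5.e-04  2.e-04 -1.e+00] grasp [ 0.4927 -0.2514  0.1986] F [-1.9  0.6  2.4] T [0.18 0.21 0.16] down in tool [ 0. -0.  1.] q7 1.61 t 26.3
178 348.63; 180 348.54; 182 348.77; 184 348.51; 186 348.64; [([332, 168, 13, 6], [337.9, 170.5]), ([354, 172, 14, 6], [360.4, 174.2])]
[[367.7, 175.3], [349.1, 172.6], [331.0, 170.1]]
[348.9 182.9] [349.1 179.4] [349.9 168.1]
```

Torque is steady at about 0.15 N·m, so it's engaged and turning. I'll lighten the grip so the pads give way before the plug is overloaded, and go on in small steps.

Request:
step_arm(
  offset=[
    [0, 0, 0],
    [0, 0, 0],
    [0, 0, 0],
    [0, 0, 0],
  ],
  delta_rot=[
    [0, 0, 0],
    [0, 0, 2],
    [0, 0, 4],
    [0, 0, 6],
  ],
  grip=[8, 8, 8, 8],
  force=25,
)

```text
time: 26.85
eef_pos: [0.4928, -0.2515, 0.1798]
tcp_rot: [0.0, 0.163, 0.987, 0.0]
contact_force: [-1.5, 1.4, 4.0]
gripper_width: 0.0131
grasp_force: 41.9
```

```bash
python3 -c "
from h import *
go([0,0,0])"
```

```text
pos [ 0.4928 -0.2515  0.1798] yaw 161.2 q7 1.51 F [-1.5  1.4  4. ] T [0.3  0.27 0.21]
offset [547.7  79.1 179.4] rot [0.03 0.05 0.  ]
```

Request:
step_arm(
  offset=[
    [0, 0, 0],
    [0, 0, 0],
    [0, 0, 0],
  ],
  delta_rot=[
    [0, 0, 1],
    [0, 0, 3],
    [0, 0, 4],
  ],
  grip=[8, 8, 8],
)

```text
time: 27.22
eef_pos: [0.4928, -0.2516, 0.1798]
tcp_rot: [0.0, 0.197, 0.98, 0.0]
contact_force: [-1.5, 2.3, 4.3]
gripper_width: 0.0131
grasp_force: 42.0
```

```bash
python3 -c "
from h import *
go([0,0,0])"
```

```text
pos [ 0.4928 -0.2516  0.1798] yaw 157.23 q7 1.44 F [-1.5  2.3  4.3] T [0.36 0.26 0.14]
offset [551.9  41.2 179.4] rot [0.03 0.05 0.  ]
```

Request:
step_arm(
  offset=[
    [0, 0, 0],
    [0, 0, 0],
    [0, 0, 0],
    [0, 0, 0],
    [0, 0, 0],
  ],
  delta_rot=[
    [0, 0, 0],
    [0, 0, 0],
    [0, 0, 0],
    [0, 0, 0],
    [0, 0, 2],
  ],
  grip=[22, 22, 8, 8, 8],
  force=25,
)

```text
time: 27.85
eef_pos: [0.4923, -0.2514, 0.1791]
tcp_rot: [-0.0, 0.214, 0.977, 0.0]
contact_force: [0.5, 0.3, -2.8]
gripper_width: 0.0135
grasp_force: 27.4
```

```bash
python3 -c "
from h import *
go([0,0,0])"
```

```text
pos [ 0.4923 -0.2514  0.1791] yaw 155.23 q7 1.41 F [ 0.5  0.3 -2.8] T [ 0.03 -0.05  0.2 ]
offset [552.3  21.9 179.3] rot [ 0.03 -0.02 -0.  ]
```

Request:
step_arm(
  offset=[
    [0, 0, 0],
    [0, 0, 0],
    [0, 0, 0],
  ],
  delta_rot=[
    [0, 0, 1],
    [0, 0, 3],
    [0, 0, 4],
  ],
  grip=[8, 8, 8],
)

```text
time: 28.22
eef_pos: [0.4923, -0.2514, 0.1792]
tcp_rot: [-0.0, 0.248, 0.969, 0.0]
contact_force: [0.8, -0.3, -4.0]
gripper_width: 0.0137
grasp_force: 27.2
```

```bash
python3 -c "
from h import *
go([0,0,0])"
```

```text
pos [ 0.4923 -0.2514  0.1792] yaw 151.24 q7 1.34 F [ 0.8 -0.3 -4. ] T [ 0.02 -0.12  0.15]
offset [552.5 -16.6 179.4] rot [ 0.03 -0.02 -0.  ]
```

Request:
step_arm(
  offset=[
    [0, 0, 0],
    [0, 0, 0],
    [0, 0, 0],
  ],
  delta_rot=[
    [0, 0, 1],
    [0, 0, 3],
    [0, 0, 4],
  ],
  grip=[8, 8, 8],
)

```text
time: 28.6
eef_pos: [0.4923, -0.2515, 0.1792]
tcp_rot: [-0.0, 0.282, 0.959, 0.0]
contact_force: [-0.1, -0.5, -6.1]
gripper_width: 0.0134
grasp_force: 27.0
```

```bash
python3 -c "
from h import *
go([0,0,0])"
```

```text
pos [ 0.4923 -0.2515  0.1792] yaw 147.23 q7 1.28 F [-0.1 -0.5 -6.1] T [0.09 0.   0.14]
offset [550.  -55.1 179.4] rot [ 0.03 -0.02 -0.  ]
```

Request:
step_arm(
  offset=[
    [0, 0, 0],
    [0, 0, 0],
    [0, 0, 0],
  ],
  delta_rot=[
    [0, 0, 1],
    [0, 0, 2],
    [0, 0, 3],
  ],
  grip=[8, 8, 8],
)

```text
time: 28.98
eef_pos: [0.4923, -0.2515, 0.1793]
tcp_rot: [-0.0, 0.307, 0.952, 0.0]
contact_force: [1.0, 0.4, -7.1]
gripper_width: 0.0136
grasp_force: 26.8
```

```bash
python3 -c "
from h import *
go([0,0,0])"
```

```text
pos [ 0.4923 -0.2515  0.1793] yaw 144.24 q7 1.23 F [ 1.   0.4 -7.1] T [ 0.05 -0.04  0.13]
offset [546.4 -83.7 179.4] rot [ 0.03 -0.02 -0.  ]
```

Request:
step_arm(
  offset=[
    [0, 0, 0.5],
    [0, 0, 1],
    [0, 0, 1],
  ],
  delta_rot=[
    [0, 0, 1],
    [0, 0, 2],
    [0, 0, 3],
  ],
  grip=[8, 8, 8],
)

```text
time: 29.35
eef_pos: [0.4928, -0.2517, 0.1792]
tcp_rot: [0.001, 0.332, 0.943, 0.0]
contact_force: [-0.8, 0.3, -3.1]
gripper_width: 0.0136
grasp_force: 27.2
```

```bash
python3 -c "
from h import *
go([0,0,0])"
```

```text
pos [ 0.4928 -0.2517  0.1792] yaw 141.24 q7 1.17 F [-0.8  0.3 -3.1] T [0.14 0.22 0.18]
offset [ 542.1 -112.3  178.6] rot [0.03 0.06 0.  ]
```

Request:
step_arm(
  offset=[
    [0, 0, 0],
    [0, 0, 0],
    [0, 0, 0],
  ],
  delta_rot=[
    [0, 0, 1],
    [0, 0, 2],
    [0, 0, 3],
  ],
  grip=[8, 8, 8],
)

```text
time: 29.72
eef_pos: [0.493, -0.2518, 0.1792]
tcp_rot: [0.001, 0.356, 0.934, 0.0]
contact_force: [-1.3, 0.8, -0.9]
gripper_width: 0.0135
grasp_force: 30.9
```

```bash
python3 -c "
from h import *
go([0,0,0])"; python3 m2.py 2>/dev/null
```

```text
pos [ 0.493  -0.2518  0.1792] yaw 138.29 q7 1.13 F [-1.3  0.8 -0.9] T [0.17 0.35 0.38]
offset [ 535.8 -140.2  178.4] rot [0.03 0.08 0.  ]
z [ 1.4e-03 -5.0e-04 -1.0e+00] grasp [ 0.493  -0.2517  0.1979] F [-1.3  0.8 -0.9] T [0.17 0.35 0.38] down in tool [ 0.001 -0.001  1.   ] q7 1.13 t 29.725
178 349.27; 180 348.53; 182 348.72; 184 348.59; 186 348.61; [([335, 165, 9, 7], [339.1, 167.7]), ([352, 172, 13, 8], [357.7, 175.6])]
[[363.2, 178.5], [349.0, 172.8], [335.5, 167.5]]
[348.9 182.9] [349.1 179.4] [349.9 168.1]
```

The torque jumped to 0.38 after 68° of turn, so that's the stop. I'll relax the twist, let go and retreat upwards.

Request:
step_arm(
  offset=[
    [0, 0, 0],
    [0, 0, 0],
    [0, 0, 0],
    [0, 0, 0],
    [0, 0, 0],
  ],
  delta_rot=[
    [0, 0, -1.5],
    [0, 0, -1.5],
    [0, 0, -1.5],
    [0, 0, -1.5],
    [0, 0, -1.5],
  ],
  grip=[8, 20, 40, 60, 60],
)

```text
time: 30.4
eef_pos: [0.4928, -0.2517, 0.1788]
tcp_rot: [0.001, 0.344, 0.939, 0.0]
contact_force: [0.2, 0.3, 0.5]
gripper_width: 0.0601
grasp_force: 0.0
```

```bash
python3 -c "
from h import *
go([0,0,0])"; python3 m2.py 2>/dev/null
```

```text
pos [ 0.4928 -0.2517  0.1788] yaw 139.8 q7 1.15 F [0.2 0.3 0.5] T [ 0.04 -0.01  0.02]
offset [ 539.1 -126.   178.2] rot [0.04 0.05 0.  ]
z [ 0.0012  0.     -1.    ] grasp [ 0.4928 -0.2517  0.1975] F [0.2 0.3 0.5] T [ 0.04 -0.01  0.02] down in tool [ 0.001 -0.001  1.   ] q7 1.15 t 30.4
178 343.76; 180 343.96; 182 347.63; 184 348.65; 186 348.66; [([346, 169, 19, 11], [355.0, 174.4])]
[[363.6, 178.5], [349.1, 173.0], [335.3, 167.8]]
[348.9 182.9] [349.1 179.4] [349.9 168.1]
```

Request:
step_arm(
  offset=[
    [0, 0, -4],
    [0, 0, -15],
    [0, 0, -30],
    [0, 0, -50],
    [0, 0, -75],
    [0, 0, -100],
    [0, 0, -120],
    [0, 0, -120],
  ],
  delta_rot=[
    [0, 0, -1.5],
    [0, 0, -1.5],
    [0, 0, -1.5],
    [0, 0, -1.5],
    [0, 0, -1.5],
    [0, 0, -1.5],
    [0, 0, -1.5],
    [0, 0, -1.5],
  ],
  grip=[60, 60, 60, 60, 60, 60, 60, 60],
)

```text
time: 31.45
eef_pos: [0.4942, -0.2522, 0.3019]
tcp_rot: [0.003, 0.331, 0.944, -0.0]
contact_force: [-0.1, 0.3, -0.9]
gripper_width: 0.0602
grasp_force: 0.0
```

```bash
python3 m2.py 2>/dev/null
python3 - <<'E'
from h import *
s=env.snapshot("side").astype(int);red=s[...,2]-np.maximum(s[...,0],s[...,1])
for u in range(334,368,3):
    w=np.clip(red[150:192,u]-55,0,None);print(u,round((w*np.arange(150,192)).sum()/max(w.sum(),1),1),end="; ")
print()
for yw in(136,138,140,143,147):
    d=np.array([np.cos(np.radians(yw)),np.sin(np.radians(yw)),0])*.05
    for z in(.198,.212):
        c=np.array([.4914,-.25,z]);print(yw,z,[proj("side",c+e*d).round(1).tolist() for e in(1,0,-1)])
print(env.observe()["time"],[(np.round(x["centre"],3).tolist(),round(x["p"],2)) for x in env.recognise("key_grip","side")],[(np.round(x["centre"],3).tolist(),round(x["p"],2)) for x in env.recognise("hexkey_grip","side")])
E
```

```text
z [ 0.0061 -0.0028 -1.    ] grasp [ 0.4941 -0.2521  0.3206] F [-0.1  0.3 -0.9] T [ 0.   -0.06  0.03] down in tool [ 0.007 -0.002  1.   ] q7 1.23 t 31.45
178 353.79; 180 349.7; 182 348.82; 184 348.64; 186 348.66; [([335, 166, 30, 14], [348.9, 171.9])]
[[367.5, 131.2], [351.7, 126.7], [336.8, 122.4]]
[348.9 182.9] [349.1 179.4] [349.9 168.1] 334 0.0; 337 167.6; 340 168.5; 343 169.5; 346 170.6; 349 171.6; 352 172.6; 355 173.5; 358 175.5; 361 176.5; 364 177.0; 367 0.0; 
136 0.198 [[363.3, 178.9], [349.6, 173.1], [336.6, 167.6]]
136 0.212 [[363.7, 173.8], [349.9, 168.1], [336.9, 162.7]]
138 0.198 [[363.8, 178.7], [349.6, 173.1], [336.2, 167.7]]
138 0.212 [[364.2, 173.6], [349.9, 168.1], [336.4, 162.8]]
140 0.198 [[364.2, 178.6], [349.6, 173.1], [335.7, 167.9]]
140 0.212 [[364.7, 173.4], [349.9, 168.1], [336.0, 163.0]]
143 0.198 [[364.8, 178.3], [349.6, 173.1], [335.1, 168.1]]
143 0.212 [[365.3, 173.2], [349.9, 168.1], [335.3, 163.2]]
147 0.198 [[365.6, 177.9], [349.6, 173.1], [334.3, 168.5]]
147 0.212 [[366.1, 172.8], [349.9, 168.1], [334.5, 163.5]]
31.55 [([0.351, 0.297, 0.14], 0.8), ([0.555, 0.366, 0.151], 0.68), ([0.495, -0.248, 0.195], 0.55)] [([0.56, 0.244, 0.121], 0.56)]
```

The bar reads level with the seated height to within about 3 mm. To be sure, I'll touch its top lightly with the shut fingers; a fully seated bar has its top at z=0.205.

Request:
step_arm(
  offset=[
    [-1, 0, 10],
    [-1, 0, 30],
    [-1, 0, 50],
    [-1, 0, 70],
    [-1, 0, 80],
    [-1, 0, 86],
    [-1, 0, 88],
    [-1, 0, 90],
    [-1, 0, 92],
    [-1, 0, 92],
  ],
  delta_rot=[
    [0, 0, 0],
    [0, 0, 0],
    [0, 0, 0],
    [0, 0, 0],
    [0, 0, 0],
    [0, 0, 0],
    [0, 0, 0],
    [0, 0, 0],
    [0, 0, 0],
    [0, 0, 0],
  ],
  grip=[0, 0, 0, 0, 0, 0, 0, 0, 0, 0],
)

```text
time: 32.9
eef_pos: [0.4935, -0.2523, 0.2068]
tcp_rot: [0.0, 0.331, 0.944, 0.0]
contact_force: [-0.1, 0.1, 0.4]
gripper_width: 0.0
grasp_force: 0.0
```

Request:
step_arm(
  offset=[
    [0, 0, 1],
    [0, 0, 2],
    [0, 0, 3],
    [0, 0, 3],
  ],
  delta_rot=[
    [0, 0, 0],
    [0, 0, 0],
    [0, 0, 0],
    [0, 0, 0],
  ],
  grip=[0, 0, 0, 0],
)

```text
time: 33.4
eef_pos: [0.4945, -0.2526, 0.2051]
tcp_rot: [0.002, 0.331, 0.944, -0.0]
contact_force: [-0.4, 0.6, 5.2]
gripper_width: -0.0001
grasp_force: 2.5
```

Contact came at z=0.2051 with about 5 N, so the key is fully seated. I'll retreat and hand in.

Request:
step_arm(
  offset=[
    [0, 0, -10],
    [0, 0, -40],
    [0, 0, -80],
    [0, 0, -110],
    [0, 0, -120],
    [0, 0, -120],
  ],
  delta_rot=[
    [0, 0, 0],
    [0, 0, 0],
    [0, 0, 0],
    [0, 0, 0],
    [0, 0, 0],
    [0, 0, 0],
  ],
  grip=[0, 0, 0, 0, 0, 0],
)

```text
time: 34.15
eef_pos: [0.4934, -0.2523, 0.3237]
tcp_rot: [0.001, 0.331, 0.944, 0.0]
contact_force: [-0.3, 1.2, 0.3]
gripper_width: 0.0002
grasp_force: 0.0
```

```bash
python3 m2.py 2>/dev/null | sed -n 2p; python3 -c "
from plant import env
print(env.sign_off())"
```

```text
178 353.79; 180 349.67; 182 348.81; 184 348.67; 186 348.68; [([335, 166, 30, 14], [349.0, 172.0])]
the job is handed in; nothing more can be done
None
```

The job is handed in at about 34 s with no verdict shown: the T-key stands fully down on the plug (bar top touched at z = 0.205), turned 68° clockwise to its stop and released, but torque peaked at about 0.38 N·m at the stop (damage limit about 0.35), and in transit the key pressed on the head at about 45 N.

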